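# Take a chain of hooked weights down from a retort stand

### The job

The calibration is over: unhook the brass weight from the steel weight that carries it and lay it in one compartment of the weight tray while the steel one still hangs, then take the steel weight off the stand's arm and lay it in the other compartment. Set the weights down without dropping them, and leave the retort stand standing upright in its place and the beaker, the measuring cylinder and the tube rack undisturbed.

Things in the scene. Friction and masses are not known exactly. Their poses are not given: they have to be found in the camera images.
- stand: Retort stand, loose, 1.9 kg; about 5 N sideways at its arm tips it. Grey plate base 210 x 140 x 9 mm; upright 12 mm rod 500 mm high, 80 mm towards +x from the base's centre; from a boss head on it a level 6 mm rod (the arm, 340 mm up) points to the stand's -x, over the base, and ends in a 9 mm ball. Origin: centre of the base's underside, z up.
- stand_arm (a point): The place on the centre line of the stand's 6 mm arm where the steel weight hangs, 9 mm from the ball at the arm's free end; 340 mm above the bench. The weight's eye slips over the ball when lifted 5 mm to centre on it. Axes as the stand's: the arm's free end points to -x.
- steel_mid (a point): Upper, silver weight: body 26 mm across, 68 mm long, a closed wire eye on top and an open hook below, 150 mm overall, about 290 g (varies 15 %). Point: centre of the body. z runs along the axis to the eye; eye and hook lie in the xz plane. Hangs by its eye on the stand's arm, free to swing, its +x along the stand's +y.
- steel_eye (a point): Centre of the steel weight's eye: a closed ring of 5 mm round wire, 16 mm in clear diameter (21 mm between wire centres), 64.5 mm above the body's centre and 30.5 mm above its upper end face, on a straight stem. Axes as the weight's.
- steel_hook (a point): Centre of the steel weight's hook: a loop of 5 mm wire, 28 mm between wire centres (23 mm inside), 56 mm below the body's centre, 22 mm below its lower end face. Its only opening, a 10 mm throat between tip and stem, is at the top of the loop on the +x side (32 degrees from straight up). Axes as the weight's.
- brass_mid (a point): Lower, brass weight: body 26 mm across, 68 mm long, a closed wire eye on top and an open hook below, 150 mm overall, about 290 g (varies 15 %). Point: centre of the body. z runs along the axis to the eye; eye and hook lie in the xz plane. Hangs by its eye in the steel hook, its x along the stand's x. Lifted upright, its eye is too small to reach the throat: its foot must swing some 35 degrees to the throat's side.
- brass_eye (a point): Centre of the brass weight's eye: a closed ring of 5 mm round wire, 16 mm in clear diameter (21 mm between wire centres), 64.5 mm above the body's centre and 30.5 mm above its upper end face, on a straight stem. Axes as the weight's.
- brass_hook (a point): Centre of the brass weight's hook: a loop of 5 mm wire, 28 mm between wire centres (23 mm inside), 56 mm below the body's centre, 22 mm below its lower end face. Its only opening, a 10 mm throat between tip and stem, is at the top of the loop on the +x side (32 degrees from straight up). Axes as the weight's.
- tray: Fixed wooden weight tray, blue lined, 200 (x) x 180 (y) x 20 mm high, walls and divider 6 mm, floor 6 mm thick, with two compartments 188 mm long (x) and 81 mm wide, centred 43.5 mm either side (y) of the middle. Origin: centre of the underside. It stands left or right of the retort stand. A weight lies lengthwise in a compartment.
- beaker: Glass beaker, 80 mm across and 95 mm high, loose, on the side of the stand away from the tray. Origin: centre of the underside. To be left alone.
- cylinder: Measuring cylinder, tall and tippy: 68 mm blue foot, 31 mm glass column, 240 mm high, loose, behind the stand to the left. Origin: centre of the underside. To be left alone.
- rack: Wire tube rack with blue-stoppered empty tubes, 190 (x) x 62 (y) mm, 108 mm high with its tubes, loose, behind the stand to the right. Origin: centre of the underside. To be left alone.

How it is judged:
On the way:
1. the brass weight lies at rest in one compartment of the tray while the steel weight still hangs on the stand's arm (((y of brass_mid in the frame of tray between 0.004 and 0.084 m and x of brass_mid in the frame of tray between -0.06 and 0.06 m and z of brass_mid in the frame of tray below 0.035 m and angle between brass_mid's own z axis and vertical between 1.2 and 1.94 rad) or (y of brass_mid in the frame of tray between -0.084 and -0.004 m and x of brass_mid in the frame of tray between -0.06 and 0.06 m and z of brass_mid in the frame of tray below 0.035 m and angle between brass_mid's own z axis and vertical between 1.2 and 1.94 rad)) and horizontal distance between steel_mid and stand_arm below 0.03 m and height (world z) of steel_mid above 0.23 m and linear speed of brass_weight below 0.05 m/s), for 0.2 s.
At the end, for the whole second after the job is handed in: Each weight lies at rest in its own compartment of the tray: centre within 60 mm of the compartment's middle lengthwise and under 35 mm above the tray's underside, axis within 20 degrees of level. Stand upright (0.05 rad), it and the beaker, cylinder and rack within 30 mm of where they stood (((y of brass_mid in the frame of tray between 0.004 and 0.084 m and x of brass_mid in the frame of tray between -0.06 and 0.06 m and z of each of brass_mid, steel_mid in the frame of tray below 0.035 m and angle between brass_mid's own z axis and vertical between 1.2 and 1.94 rad and y of steel_mid in the frame of tray between -0.084 and -0.004 m and x of steel_mid in the frame of tray between -0.06 and 0.06 m and angle between steel_mid's own z axis and vertical between 1.2 and 1.94 rad) or (y of brass_mid in the frame of tray between -0.084 and -0.004 m and x of brass_mid in the frame of tray between -0.06 and 0.06 m and z of each of brass_mid, steel_mid in the frame of tray below 0.035 m and angle between brass_mid's own z axis and vertical between 1.2 and 1.94 rad and y of steel_mid in the frame of tray between 0.004 and 0.084 m and x of steel_mid in the frame of tray between -0.06 and 0.06 m and angle between steel_mid's own z axis and vertical between 1.2 and 1.94 rad)) and linear speed of each of brass_weight, steel_weight below 0.05 m/s and angle between stand's own z axis and vertical below 0.05 rad and distance of stand from where it was at the start of the episode below 0.03 m and not (distance of beaker from where it was at the start of the episode above 0.03 m or angle between beaker's own z axis and vertical above 0.25 rad) and not (distance of cylinder from where it was at the start of the episode above 0.03 m or angle between cylinder's own z axis and vertical above 0.25 rad) and not (distance of rack from where it was at the start of the episode above 0.03 m or angle between rack's own z axis and vertical above 0.25 rad)); the robot touches nothing.
It fails at once if the retort stand is tipped by more than 0.12 rad or pushed more than 30 mm (distance of stand from where it was at the start of the episode above 0.03 m or angle between stand's own z axis and vertical above 0.12 rad).
It fails at once if a weight is dropped: it moves faster than 1.2 m/s (a fall of some 70 mm) out of the gripper ((linear speed of brass_weight above 1.2 m/s and contact force between brass_weight and the fingers below 0.3 N) or (linear speed of steel_weight above 1.2 m/s and contact force between steel_weight and the fingers below 0.3 N)).
It fails at once if the beaker is pushed more than 30 mm or tipped (distance of beaker from where it was at the start of the episode above 0.03 m or angle between beaker's own z axis and vertical above 0.25 rad).
It fails at once if the measuring cylinder is pushed more than 30 mm or tipped (distance of cylinder from where it was at the start of the episode above 0.03 m or angle between cylinder's own z axis and vertical above 0.25 rad).
It fails at once if the tube rack is pushed more than 30 mm or tipped (distance of rack from where it was at the start of the episode above 0.03 m or angle between rack's own z axis and vertical above 0.25 rad).
It also fails if it takes over 67 s, if anything falls off the work surface, if the arm or the gripper's body presses on something with over 40 N, if the wrist force passes 120 N, or if a joint passes its speed limit or range.

### The arm

A 7-joint arm with a two-finger parallel gripper is mounted at the origin on the work surface. World frame = base frame: x ahead of the robot, y to its left, z up, the work surface at z = 0. Lengths are in m, angles in rad, forces in N, time in s.
With the tool pointing down it reaches from about 0.425 to 0.875 m from the base axis. Payload 4.7 kg.
Tool frame: the origin (TCP) lies between the finger pads; the fingertips stand 8 mm ahead of it and the grasp point (between the pads) lies 11 mm behind it; z points along the fingers, y is the direction in which the jaws open and shut (so a half turn about z gives the same grasp; the last joint's range is limited). The gripper opens to 87 mm and grips with 3 to 60 N. Pads are 19 mm wide; open, the fingers measure 117 mm over their backs; the gripper's body (75 mm by 190 mm) begins 51 mm behind the grasp point.
Start: joints at [1.33, 0.321, -0.07, 1.45, 0.023, 1.371, -0.057], TCP at [0.164, -0.629, 0.231] pointing down, gripper open.
Joint ranges: [-2.86, 2.86], [-0.3, 2.09], [-1.38, 1.24], [0.06, 2.45], [-1.56, 4.7], [0.09, 2.05], [-2.69, 2.69]. Speed limits (rad/s): [2.57, 2.57, 3.14, 3.14, 3.14, 3.14, 3.14].

### API

Orientations are given as a rotation vector (axis times angle).
In Python, from bench import ctrl, optics, ticket gives the robot as it stands.
- The arm moves only by the tool play_rows, never from a script. Its argument "motion" is a list of rows, each a list of 5 numbers: the closure, from 0 (fully open) to 1 (shut), then the shift along the tool's x, y, z in cm, then the turn about the tool's z in rad. In form: [[jaw, tx, ty, tz, spin], ...]. A call has 1 to 20 rows; each row shifts and turns the commanded pose from where the row before left it, along the tool's axes as they then stand; what a row does not reach is not made up. A row lasts 1/8 s, in which the tool goes at most 62.5 mm and 10.7 degrees, less where a joint would pass 70% of its speed; a pose out of reach is approached as far as the arm can. A call is refused whole if a number of a shift passes 6.25 or a number of a turn 0.188, either way. A call with a gripper value outside its range is refused whole. The fingers move at their own pace and stop on an object; "force" is the grip in N (left out, the last holds). Time passes only in rows, so rows that do not move let the fingers close. It gives the time, the measured TCP pose, the force and the opening at its end, in the units of the state.
- ctrl.get_state(): the state, without advancing time (a new reading comes with each control period).
- optics.get_image(name): name is "scene" or "top" or "wrist"; returns the picture (420x560x3 uint8, red, green, blue); there is no depth.
- optics.calibration(name): a dict with "K" (3x3 intrinsics, pixels), "distortion" ([k1, k2, p1, p2, k3] as OpenCV has them; the pictures are not rectified), "pose" (4x4, takes a point from camera to world coordinates); the wrist camera has in their place "hand_eye" (4x4, takes a point from camera to tool coordinates, whose origin is the TCP and whose axes are the flange's). Camera axes: x right, y down, z forward; pixel columns grow to the right and rows downward; lengths in m; the calibration is good to about 2 mm. A picture is of the moment at which its call begins: read the wrist's pose just before it. calibration takes no time and is no camera call.
- ticket.close_job(): hands the job in, once; it reports no verdict.
The state is a dict: "time": time; "joint_positions": joint angles; "qd": joint speeds; "joint_torque": joint torques, N m; "position": TCP position; "tool_rot": TCP orientation; "ft_force": force on the tool from outside, world axes, zero at the start; "torque": the same for the moment, N m; "grip_width": opening from 0.0 (shut) to 1.0 (fully open).
Only numpy, scipy, OpenCV 4.12 (cv2) and the standard library are available. Lean on these libraries where they do the work, as an engineer would, in place of code of your own. Each camera call takes 0.05 s, during which the arm holds its last target.

## Working session

There is one attempt and no reset: what is moved stays moved. The work goes in short steps, Python scripts to look and compute and a tool call to move; the robot and the scene stay as the last step left them, time stands still between calls to the robot, and variables do not carry over. Pictures are saved under pics/ and viewed, and the job is handed in when it is done.

Besides the shell and the picture viewer there is one more tool, called after "Request:" as name(argument=value, ...), one argument or row to a line, values as JSON. play_rows: Moves the arm, as the interface text tells. Its arguments: {"type":"object","properties":{"motion":{"type":"array"},"force":{"type":"number"}},"required":["motion"]}

```bash
ls; mkdir -p pics
python3 - <<'E'
from bench import ctrl, optics, ticket
import cv2,numpy as np
s=ctrl.get_state(); print(s)
for n in ["scene","top","wrist"]:
    im=optics.get_image(n); cv2.imwrite(f"pics/{n}0.png",im[:,:,::-1])
    print(n,optics.calibration(n))
E
```

```text
pics
{'time': 0.0, 'joint_positions': array([ 1.33010345,  0.32181247, -0.07005794,  1.45171071,  0.02263874,
        1.37078671, -0.05687904]), 'qd': array([ 0.00015763, -0.00122072, -0.00084413, -0.00128982, -0.00042806,
       -0.00023834, -0.00218709]), 'joint_torque': array([ 1.04120318e-03, -4.91292572e+01, -4.03748788e-01, -3.12524307e+01,
       -6.40340103e-02,  4.37241001e-02,  1.74054326e-04]), 'position': array([ 0.16361297, -0.62850202,  0.22945021]), 'tool_rot': array([-3.11425026e+00, -3.98959594e-01,  6.11863399e-04]), 'ft_force': array([ 0.33526279,  0.4467611 , -1.09030485]), 'torque': array([ 0.00911962, -0.02086325, -0.02475584]), 'grip_width': 1.0004135433806725}
scene {'K': array([[526.21694791,   0.        , 276.2115096 ],
       [  0.        , 526.21694791, 204.06922   ],
       [  0.        ,   0.        ,   1.        ]]), 'distortion': array([-0.06481825,  0.        ,  0.        ,  0.        ,  0.        ]), 'pose': array([[-0.75668635,  0.38471049, -0.52860534,  1.2384051 ],
       [ 0.65369807,  0.43256333, -0.62094106,  0.77745482],
       [-0.01022726, -
[... 517 characters left out ...]
, -0.98425233,  1.31430924],
       [ 0.        ,  0.        ,  0.        ,  1.        ]])}
wrist {'K': array([[304.45735791,   0.        , 279.84395391],
       [  0.        , 304.45735791, 212.28001093],
       [  0.        ,   0.        ,   1.        ]]), 'distortion': array([-0.05979683,  0.        ,  0.        ,  0.        ,  0.        ]), 'hand_eye': array([[-2.99696181e-04, -9.62649426e-01, -2.70750796e-01,
         7.25135160e-02],
       [ 9.99999914e-01, -2.10936967e-04, -3.56925285e-04,
        -1.05530345e-04],
       [ 2.86482569e-04, -2.70750880e-01,  9.62649406e-01,
        -1.54911644e-01],
       [ 0.00000000e+00,  0.00000000e+00,  0.00000000e+00,
         1.00000000e+00]])}
```

View pics/scene0.png

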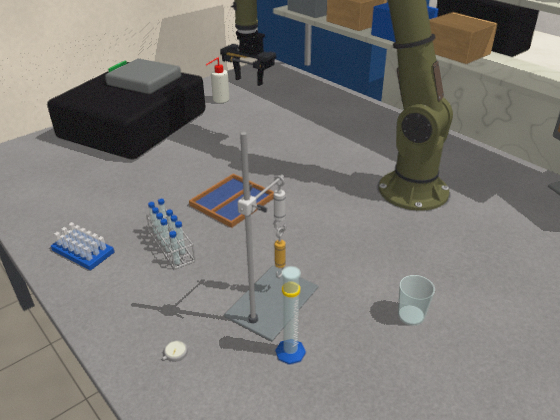

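View pics/top0.png

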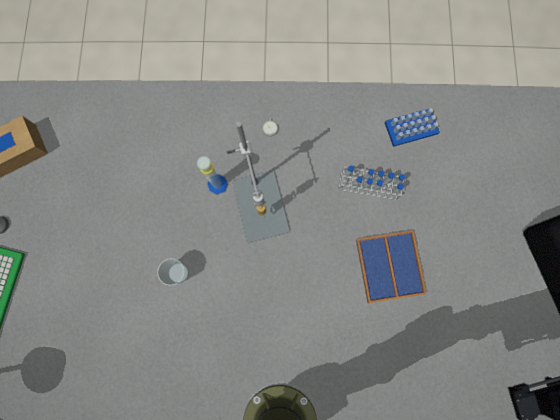

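View pics/wrist0.png

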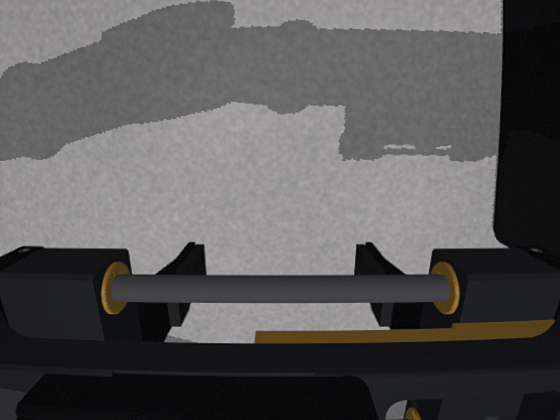

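Run:
```python
import cv2
t=cv2.imread("pics/top0.png"); s=cv2.imread("pics/scene0.png")
cv2.imwrite("pics/t1.png",cv2.resize(t[110:250,190:340],None,fx=5,fy=4.2,interpolation=cv2.INTER_CUBIC)[:600])
cv2.imwrite("pics/s1.png",cv2.resize(s[120:350,200:340],None,fx=4,fy=2.6,interpolation=cv2.INTER_CUBIC)[:600])
cv2.imwrite("pics/t2.png",cv2.resize(t[220:310,340:440],None,fx=6,fy=6,interpolation=cv2.INTER_CUBIC)[:600])
```

```text
(no output)
```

View pics/t1.png

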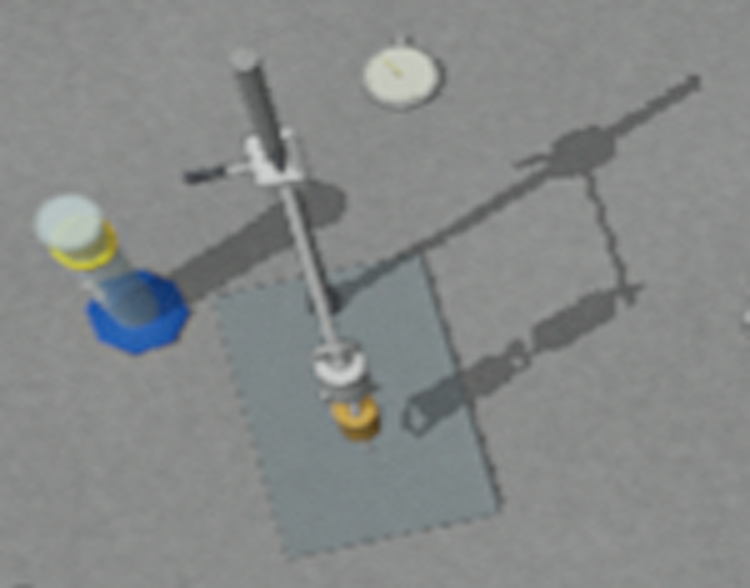

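View pics/s1.png

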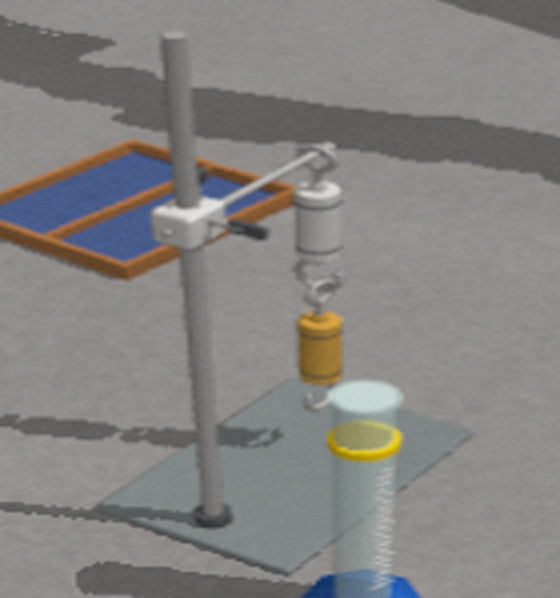

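View pics/t2.png

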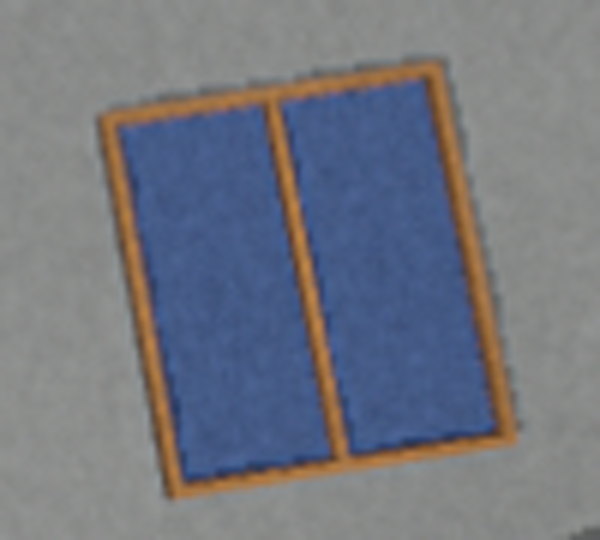

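```bash
cat > h.py <<'E'
import numpy as np,cv2
from bench import ctrl, optics
from scipy.spatial.transform import Rotation as R
def cam(n):
    c=optics.calibration(n); 
    if n=="wrist":
        s=ctrl.get_state(); T=np.eye(4);T[:3,:3]=R.from_rotvec(s["tool_rot"]).as_matrix();T[:3,3]=s["position"]
        return c["K"],c["distortion"],T@c["hand_eye"]
    return c["K"],c["distortion"],c["pose"]
def ray(n,uv,c=None):
    K,d,P=c or cam(n)
    p=cv2.undistortPoints(np.array([[uv]],float),K,d)[0,0]
    v=P[:3,:3]@np.array([p[0],p[1],1]); return P[:3,3],v/np.linalg.norm(v)
def plane(n,uv,z,c=None):
    o,v=ray(n,uv,c); return o+v*(z-o[2])/v[2]
def tri(obs):
    A=np.zeros((3,3));b=np.zeros(3)
    for n,uv in obs:
        o,v=ray(n,uv); M=np.eye(3)-np.outer(v,v); A+=M;b+=M@o
    X=np.linalg.solve(A,b)
    return X,[np.linalg.norm((np.eye(3)-np.outer(v,v))@(X-o)) for o,v in [ray(n,uv) for n,uv in obs]]
def proj(n,X,c=None):
    K,d,P=c or cam(n)
    Ti=np.linalg.inv(P); r=cv2.Rodrigues(Ti[:3,:3])[0]
    return cv2.projectPoints(np.array(X,float).reshape(-1,1,3),r,Ti[:3,3],K,d)[0][:,0]
E
python3 - <<'E'
from h import *
f=lambda u,v:(190+u/5,110+v/4.2)
base=[plane("top",f(*p),.009) for p in [(215,297),(420,255),(500,510),(288,557)]]
for b in base: print(b.round(4))
b=np.array(base); print("ctr",b.mean(0),[np.linalg.norm(b[i]-b[(i+1)%4]).round(4) for i in range(4)])
ax=(b[0]+b[1]-b[2]-b[3])[:2]; yaw=np.arctan2(ax[1],ax[0]); print("yaw",yaw)
print("rod", b.mean(0)[:2]+.08*np.array([np.cos(yaw),np.sin(yaw)]))
for p in [(275,165),(335,345),(345,365)]: print(plane("top",f(*p),.34))
g=lambda u,v:(200+u/4,120+v/2.6)
print(tri([("top",f(345,368)),("scene",g(325,155))]))
print(tri([("top",f(245,58)),("scene",g(175,38))]))
im=cv2.imread("pics/top0.png"); hsv=cv2.cvtColor(im,cv2.COLOR_BGR2HSV)
m=(((hsv[:,:,0]<20)&(hsv[:,:,1]>110))|((hsv[:,:,0]>105)&(hsv[:,:,0]<125)&(hsv[:,:,1]>100))).astype(np.uint8)
m[:220]=0;m[310:]=0;m[:,:340]=0;m[:,440:]=0
m=cv2.morphologyEx(m,cv2.MORPH_CLOSE,np.ones((5,5)))
c=max(cv2.findContours(m,0,2)[0],key=cv2.contourArea)
bx=cv2.boxPoints(cv2.minAreaRect(c)); print(bx)
t=np.array([plane("top",p,.02) for p in bx]); print(t.round(4)); print(t.mean(0),[np.linalg.norm(t[i]-t[(i+1)%4]).round(4) for i in range(4)])
f2=lambda u,v:(340+u/6,220+v/6)
t=np.array([plane("top",f2(*p),.02) for p in [(100,115),(440,62),(517,438),(172,495)]]);print(t.round(4)); print(t.mean(0),[np.linalg.norm(t[i]-t[(i+1)%4]).round(4) for i in range(4)])
a=(t[0]+t[1]-t[2]-t[3]);print("tray yaw",np.arctan2(a[1],a[0]))
E
```

```text
[0.7351 0.1631 0.009 ]
[0.7706 0.0309 0.009 ]
[ 0.5728 -0.0239  0.009 ]
[0.5349 0.1092 0.009 ]
ctr [0.65335146 0.06979637 0.009     ] [np.float64(0.1369), np.float64(0.2053), np.float64(0.1384), np.float64(0.2073)]
yaw 0.26670836950402177
rod [0.73052295 0.09088098]
[0.7302372  0.09380492 0.34      ]
[0.62298318 0.06123079 0.34      ]
[0.61136001 0.05609462 0.34      ]
(array([0.61137825, 0.05735477, 0.32883462]), [np.float64(0.0008554381401373295), np.float64(0.0008554381401371328)])
(array([0.73252611, 0.09319401, 0.49473109]), [np.float64(0.0011977949102287206), np.float64(0.001197794910228718)])
[[356.0826  239.00523]
 [413.69016 228.42424]
 [425.59464 293.23767]
 [367.9871  303.81866]]
[[ 0.5511 -0.2306  0.02  ]
 [ 0.5875 -0.4123  0.02  ]
 [ 0.3876 -0.442   0.02  ]
 [ 0.3532 -0.2646  0.02  ]]
[ 0.46988338 -0.33735926  0.02      ] [np.float64(0.1853), np.float64(0.2021), np.float64(0.1807), np.float64(0.2008)]
[[ 0.5506 -0.2324  0.02  ]
 [ 0.5815 -0.4109  0.02  ]
 [ 0.3884 -0.4438  0.02  ]
 [ 0.3572 -0.2668  0.02  ]]
[ 0.4694271  -0.33845708  0.02      ] [np.float64(0.1812), np.float64(0.1959), np.float64(0.1797), np.float64(0.1965)]
tray yaw 0.17216224622753665
```

Run:
```python
from h import *
s=ctrl.get_state(); print(s["time"],s["position"]); M=R.from_rotvec(s["tool_rot"]).as_matrix(); print(M.round(4)); print("tool x yaw",np.arctan2(M[1,0],M[0,0]))
```

```text
0.15 [ 0.16366562 -0.62864591  0.2297251 ]
[[ 9.677e-01  2.521e-01 -5.000e-04]
 [ 2.521e-01 -9.677e-01  1.400e-03]
 [-1.000e-04 -1.400e-03 -1.000e+00]]
tool x yaw 0.2548084967265876
```

Request:
play_rows(
  motion=[
    [0,0,0,-5.2,0],
    [0,0,0,-5.3,0],
    [0,0,0,-5.3,0],
    [0,1.5,-1.5,-5.2,0],
    [0,3.1,-3.3,0,0],
    [0,3.1,-3.3,0,0],
    [0,3.1,-3.3,0,0],
    [0,3.1,-3.3,0,0],
    [0,3.1,-3.3,0,0],
    [0,3.1,-3.3,0,0],
    [0,3.1,-3.3,0,0],
    [0,3.1,-3.3,0,0],
    [0,3.1,-3.3,0,0],
    [0,3.1,-3.3,0,0],
    [0,3.1,-3.3,0,0],
    [0,3.1,-3.3,0,0],
    [0,3.1,-3.3,0,0],
    [0,3.1,-3.3,0,0],
    [0,3.1,-3.3,0,0],
    [0,3.1,-3.3,0,0],
  ],
)

```text
time: 2.65
position: [0.5218, 0.0264, 0.4405]
tool_rot: [3.116, 0.398, 0.0]
ft_force: [0.3, 0.0, -0.3]
grip_width: 1.001
```

Run:
```python
from h import *
s=ctrl.get_state(); print(s["time"],s["position"],s["joint_positions"].round(3),s["tool_rot"])
cv2.imwrite("pics/w1.png",optics.get_image("wrist")[:,:,::-1])
```

```text
2.65 [0.52182356 0.02643841 0.44045339] [ 0.656  0.078 -0.81   1.348  0.058  1.739 -1.459] [3.11570238e+00 3.98269808e-01 3.93525626e-05]
```

View pics/w1.png

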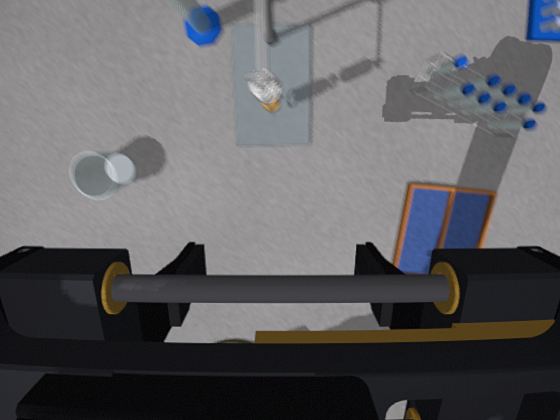

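Run:
```python
import cv2
t=cv2.imread("pics/w1.png")
cv2.imwrite("pics/w1a.png",cv2.resize(t[0:150,220:330],None,fx=4,fy=4,interpolation=cv2.INTER_CUBIC))
cv2.imwrite("pics/w1b.png",cv2.resize(t[170:290,380:520],None,fx=5,fy=5,interpolation=cv2.INTER_CUBIC))
```

```text
(no output)
```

View pics/w1a.png

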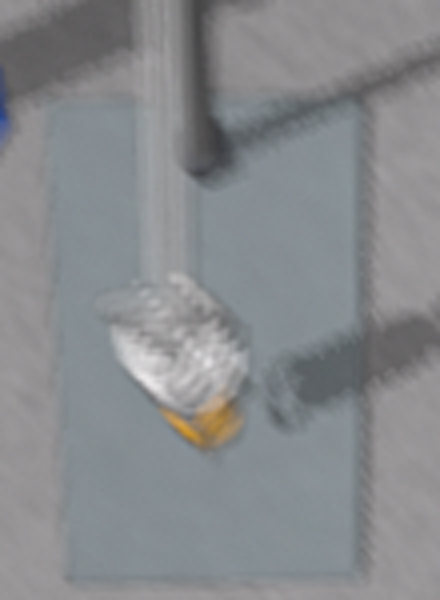

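View pics/w1b.png

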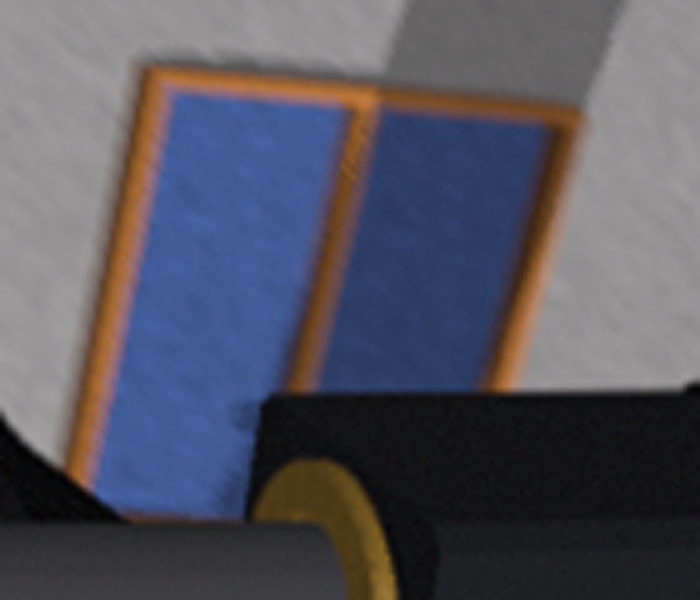

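Run:
```python
from h import *
s=ctrl.get_state(); print(s["time"],s["position"],abs(s["qd"]).max())
t=np.ascontiguousarray(optics.get_image("wrist")[:,:,::-1]);cv2.imwrite("pics/w2.png",t)
cv2.imwrite("pics/w2a.png",cv2.resize(t[0:150,220:330],None,fx=5,fy=4,interpolation=cv2.INTER_CUBIC))
cv2.imwrite("pics/w2b.png",cv2.resize(t[170:290,380:520],None,fx=5,fy=5,interpolation=cv2.INTER_CUBIC))
```

```text
2.7 [0.52304287 0.03322836 0.43983286] 0.17278304109394943
```

View pics/w2a.png

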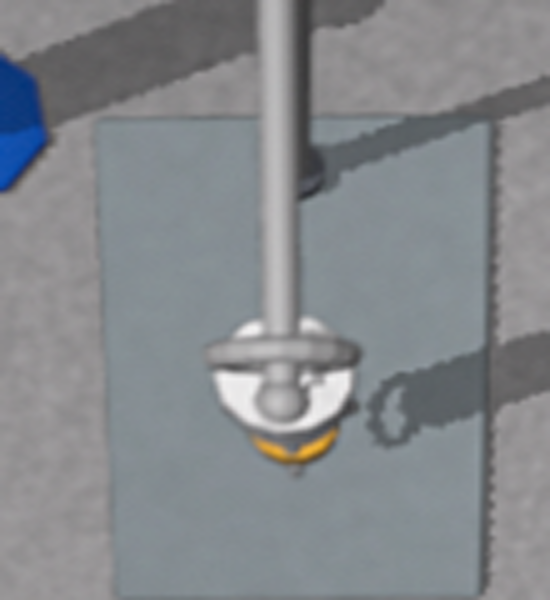

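View pics/w2b.png

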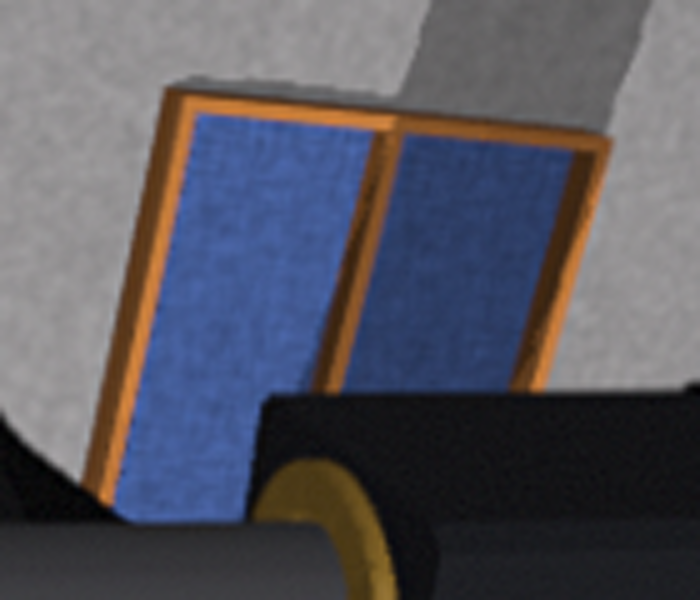

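Run:
```python
from h import *
s=ctrl.get_state(); print(s["time"],s["position"],abs(s["qd"]).max())
# pose at picture time: position stated 2.7
K,d,P=cam("wrist")
f=lambda u,v:(220+u/5,v/4)
for nm,uv,z in [("ball",(284,400),.34),("armfar",(279,20),.34),("armnear",(283,300),.34),("eye top",(283,352),.346),("steel top ctr",(284,376),.3045),("b0",(95,118),.009),("b1",(492,122),.009),("b2",(482,597),.009),("b3",(118,597),.009)]:
    print(nm,plane("wrist",f(*uv),z,(K,d,P)).round(4))
g=lambda u,v:(380+u/5,170+v/5)
for nm,uv in [("tl",(165,88)),("tr",(610,138)),("div",(390,120))]: print(nm,plane("wrist",g(*uv),.02,(K,d,P)).round(4))
```

```text
2.75 [0.52197513 0.0309959  0.43992903] 0.06957106976350709
ball [0.6114 0.0583 0.34  ]
armfar [0.6775 0.0767 0.34  ]
armnear [0.6294 0.0633 0.34  ]
eye top [0.6195 0.0605 0.346 ]
steel top ctr [0.6191 0.0608 0.3045]
b0 [0.7341 0.1642 0.009 ]
b1 [0.7685 0.0298 0.009 ]
b2 [ 0.5705 -0.0257  0.009 ]
b3 [0.5344 0.1075 0.009 ]
tl [ 0.5511 -0.2264  0.02  ]
tr [ 0.5812 -0.4106  0.02  ]
div [ 0.5634 -0.3187  0.02  ]
```

Request:
play_rows(
  motion=[
    [0,2.5,0,0,-0.017],
    [0,2.5,0,0,0],
    [0,2.5,0,0,0],
    [0,2.5,-0.1,0,0],
    [0,0.2,0,0,0],
    [0,0,0,0,0],
    [0,0,0,0,0],
  ],
)

```text
time: 3.62
position: [0.6189, 0.0527, 0.4412]
tool_rot: [3.112, 0.425, 0.001]
ft_force: [-0.0, -0.1, -0.7]
grip_width: 1.0
```

```bash
cat > st.py <<'E'
from h import *
s=ctrl.get_state(); M=R.from_rotvec(s["tool_rot"]).as_matrix()
print(s["time"],"pos",s["position"].round(4),"yaw",round(float(np.arctan2(M[1,0],M[0,0])),4),"tilt",M[:2,2].round(4),"F",s["ft_force"].round(2),"T",s["torque"].round(3),"g",round(float(s["grip_width"])*87,2),"qd",round(float(abs(s["qd"]).max()),3),s["joint_positions"].round(2))
E
python3 - <<'E'
from st import *
t=np.ascontiguousarray(optics.get_image("wrist")[:,:,::-1]);cv2.imwrite("pics/w3.png",t)
cv2.imwrite("pics/w3a.png",cv2.resize(t[150:330,200:360],None,fx=5,fy=3.3,interpolation=cv2.INTER_CUBIC))
import st
E
python3 st.py
```

```text
3.625 pos [0.6189 0.0527 0.4412] yaw 0.2712 tilt [ 0.0007 -0.001 ] F [-0.02 -0.06 -0.75] T [-0.011 -0.012  0.031] g 86.98 qd 0.004 [ 0.45  0.35 -0.84  1.1   0.26  1.8  -1.6 ]
3.675 pos [0.6189 0.0527 0.4412] yaw 0.2711 tilt [ 0.0008 -0.001 ] F [ 1.36  0.61 -0.28] T [ 0.015 -0.022 -0.025] g 87.05 qd 0.003 [ 0.45  0.35 -0.84  1.1   0.26  1.8  -1.6 ]
```

View pics/w3.png

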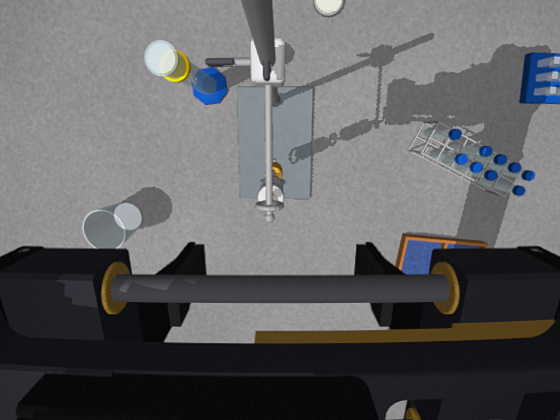

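Run:
```python
from h import *
K,d,P=cam("wrist")
t=cv2.imread("pics/w3.png")
cv2.imwrite("pics/w3a.png",cv2.resize(t[150:240,220:320],None,fx=7,fy=6,interpolation=cv2.INTER_CUBIC))
for nm,uv,z in [("ball",(268.5,217),.34),("far",(267.2,85),.34),("near",(268.3,185),.34),("eye",(269,207),.346)]:
    print(nm,plane("wrist",uv,z,(K,d,P)).round(4))
# tool-center line in image for x=gripper centre
print(proj("top",[[.62,.06,.34]]),proj("scene",[[.62,.06,.34]]))
```

```text
ball [0.6126 0.0614 0.34  ]
far [0.7173 0.0905 0.34  ]
near [0.6401 0.0689 0.34  ]
eye [0.6231 0.0635 0.346 ]
[[257.47610054 193.36243924]] [[278.60372419 177.11205832]]
```

View pics/w3a.png

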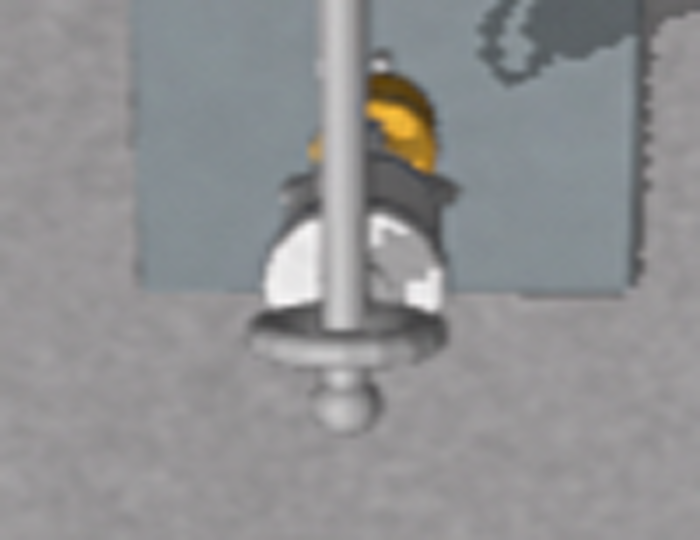

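Request:
play_rows(
  motion=[
    [0,0.4,-0.85,0,0],
    [0,0,0,2,0],
    [0,0,0,3,0],
    [0,0,0,3,0],
    [0,0,0,2,0],
    [0,0,0,0,0],
    [0,0,0,0,0],
  ],
)

```text
time: 4.55
position: [0.6214, 0.0629, 0.3417]
tool_rot: [3.113, 0.426, 0.002]
ft_force: [0.6, 0.4, 0.4]
grip_width: 1.0
```

Run:
```python
from st import *
for n in ["wrist","scene"]:
    t=np.ascontiguousarray(optics.get_image(n)[:,:,::-1]);cv2.imwrite(f"pics/{n}4.png",t)
t=cv2.imread("pics/scene4.png"); cv2.imwrite("pics/scene4a.png",cv2.resize(t[60:260,200:360],None,fx=4,fy=3,interpolation=cv2.INTER_CUBIC))
```

```text
4.55 pos [0.6214 0.0629 0.3417] yaw 0.2721 tilt [0.0015 0.0002] F [0.6  0.42 0.44] T [-0.009  0.025 -0.051] g 86.99 qd 0.013 [ 0.49  0.34 -0.84  1.31  0.25  1.6  -1.61]
```

View pics/wrist4.png

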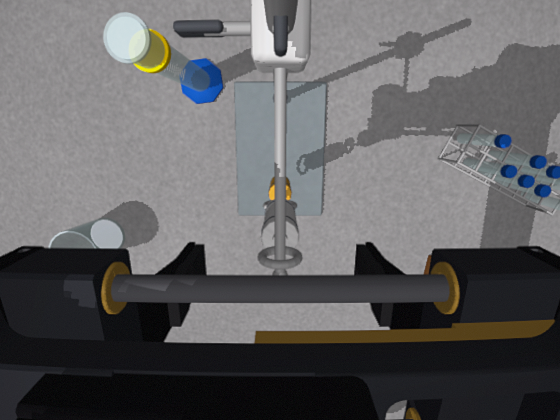

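View pics/scene4a.png

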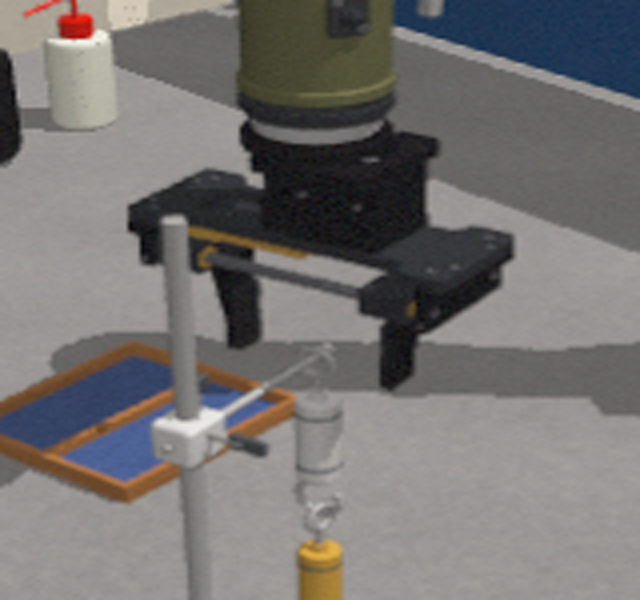

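Request:
play_rows(
  motion=[
    [0,0,-0.05,2,0],
    [0,0,0,2,0],
    [0,0,0,1,0],
    [0,0,0,0,0],
    [0.3,0,0,0,0],
    [0.5,0,0,0,0],
    [0.6,0,0,0,0],
    [0.65,0,0,0,0],
    [0.65,0,0,0,0],
  ],
  force=10,
)

```text
time: 5.78
position: [0.621, 0.0629, 0.2905]
tool_rot: [3.113, 0.426, -0.0]
ft_force: [-0.1, 0.0, 0.2]
grip_width: 0.518
```

Run:
```python
from st import *
for n in ["wrist","scene"]:
    t=np.ascontiguousarray(optics.get_image(n)[:,:,::-1]);cv2.imwrite(f"pics/{n}5.png",t)
t=cv2.imread("pics/scene5.png"); cv2.imwrite("pics/scene5a.png",cv2.resize(t[100:300,210:350],None,fx=5,fy=3,interpolation=cv2.INTER_CUBIC))
```

```text
5.775 pos [0.621  0.0629 0.2905] yaw 0.2718 tilt [ 0.     -0.0001] F [-0.12  0.03  0.24] T [-0.001  0.028  0.038] g 45.09 qd 0.003 [ 0.5   0.35 -0.83  1.4   0.26  1.5  -1.62]
```

View pics/wrist5.png

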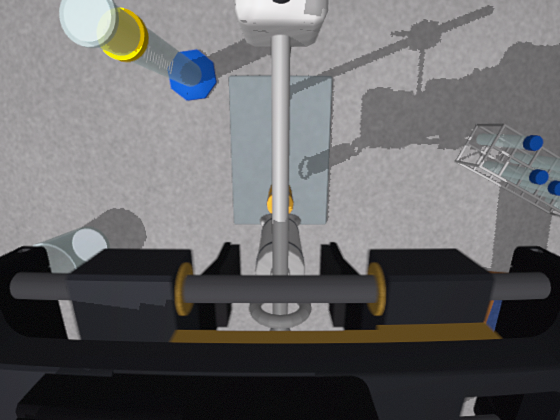

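View pics/scene5a.png

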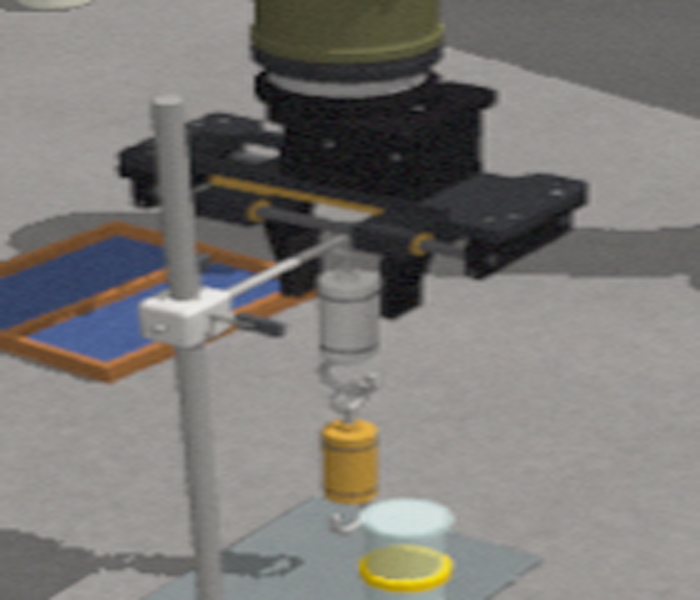

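Request:
play_rows(
  motion=[
    [0.69,0,0,0,0],
    [0.72,0,0,0,0],
    [0.8,0,0,0,0],
    [1,0,0,0,0],
    [1,0,0,0,0],
  ],
  force=25,
)

```text
time: 6.5
position: [0.621, 0.0629, 0.2905]
tool_rot: [3.113, 0.426, -0.0]
ft_force: [0.2, -1.0, 0.3]
grip_width: 0.289
```

```bash
python3 st.py
```

```text
6.5 pos [0.621  0.0629 0.2905] yaw 0.2718 tilt [-0.0001 -0.0001] F [ 0.24 -1.04  0.28] T [-0.039  0.02  -0.019] g 25.1 qd 0.001 [ 0.5   0.35 -0.83  1.4   0.26  1.5  -1.62]
```

Request:
play_rows(
  motion=[
    [1,0,0,0,0],
    [1,0,0,-0.2,0],
    [1,0,0,-0.2,0],
    [1,0,0,-0.1,0],
    [1,0,0,0,0],
    [1,0,0,0,0],
  ],
  force=40,
)

```text
time: 7.25
position: [0.6209, 0.0629, 0.2954]
tool_rot: [3.113, 0.426, -0.0]
ft_force: [0.2, 0.2, -4.8]
grip_width: 0.283
```

Run:
```python
from st import *
for n in ["wrist","scene"]:
    t=np.ascontiguousarray(optics.get_image(n)[:,:,::-1]);cv2.imwrite(f"pics/{n}6.png",t)
t=cv2.imread("pics/scene6.png"); cv2.imwrite("pics/scene6a.png",cv2.resize(t[130:250,230:330],None,fx=7,fy=5,interpolation=cv2.INTER_CUBIC))
t=cv2.imread("pics/wrist6.png"); cv2.imwrite("pics/wrist6a.png",cv2.resize(t[200:350,200:360],None,fx=5,fy=4,interpolation=cv2.INTER_CUBIC))
```

```text
7.25 pos [0.6209 0.0629 0.2954] yaw 0.2718 tilt [-0.0003 -0.0001] F [ 0.24  0.23 -4.84] T [-0.031 -0.009  0.022] g 24.65 qd 0.001 [ 0.5   0.35 -0.84  1.4   0.25  1.51 -1.62]
```

View pics/wrist6a.png

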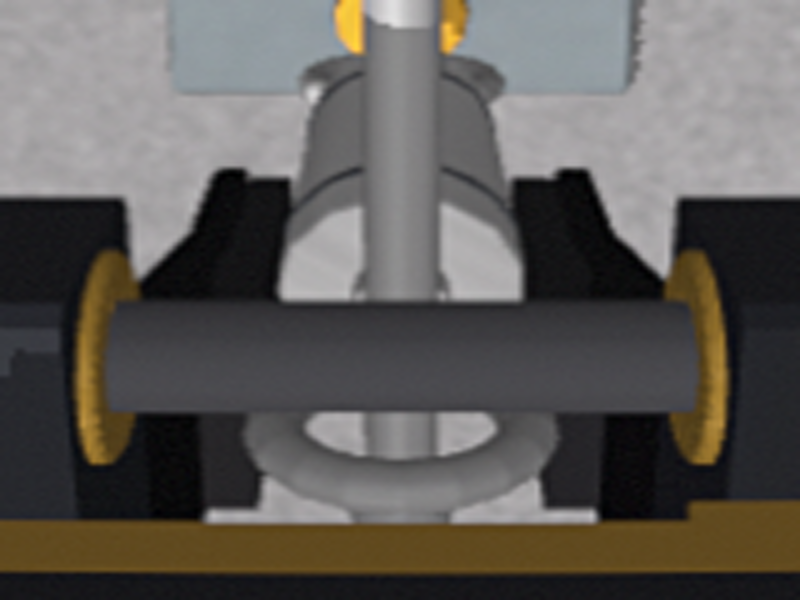

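View pics/scene6a.png

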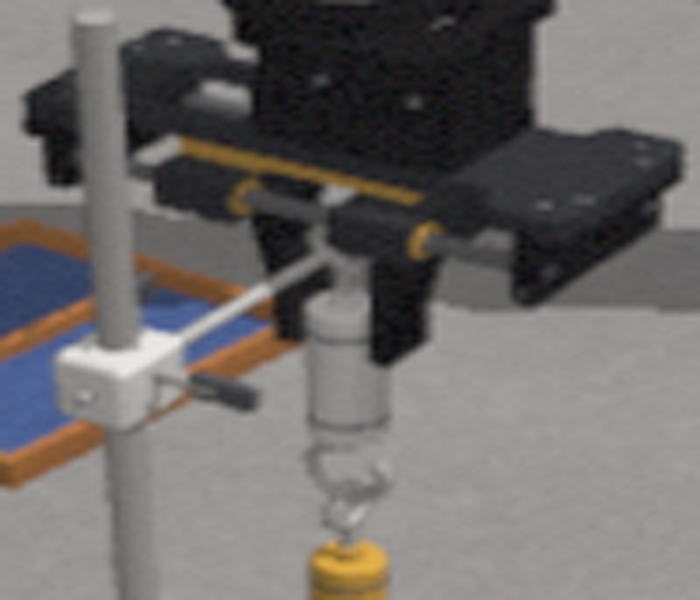

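Request:
play_rows(
  motion=[
    [1,-0.3,0,0,0],
    [1,-0.3,0,0,0],
    [1,-0.2,0,0,0],
    [1,0,0,0,0],
  ],
)

```text
time: 7.85
position: [0.6131, 0.0606, 0.2956]
tool_rot: [3.112, 0.425, 0.0]
ft_force: [0.4, 0.2, -5.7]
grip_width: 0.285
```

```bash
python3 st.py
```

```text
7.85 pos [0.6131 0.0606 0.2956] yaw 0.2716 tilt [ 0.0001 -0.0004] F [ 0.37  0.23 -5.72] T [-0.014  0.014  0.043] g 24.82 qd 0.005 [ 0.51  0.33 -0.84  1.42  0.24  1.51 -1.61]
```

Eye is at the ball with no side force; go on past it.

Request:
play_rows(
  motion=[
    [1,-0.3,0,0,0],
    [1,-0.3,0,0,0],
    [1,-0.4,0,0,0],
    [1,-0.6,0,0,0],
    [1,-1.0,0,0,0],
    [1,-1.0,0,0,0],
    [1,-0.5,0,0,0],
    [1,0,0,0,0],
  ],
)

```text
time: 8.85
position: [0.5734, 0.0494, 0.2958]
tool_rot: [3.112, 0.425, 0.0]
ft_force: [-0.4, 0.0, -5.1]
grip_width: 0.279
```

Run:
```python
from st import *
for n in ["scene","top"]:
    t=np.ascontiguousarray(optics.get_image(n)[:,:,::-1]);cv2.imwrite(f"pics/{n}7.png",t)
t=cv2.imread("pics/scene7.png"); cv2.imwrite("pics/scene7a.png",cv2.resize(t[100:340,210:350],None,fx=4,fy=2.5,interpolation=cv2.INTER_CUBIC))
```

```text
8.85 pos [0.5734 0.0494 0.2958] yaw 0.2713 tilt [ 0.0004 -0.0009] F [-0.43  0.02 -5.11] T [-0.029  0.103 -0.009] g 24.27 qd 0.015 [ 0.59  0.22 -0.85  1.52  0.17  1.48 -1.56]
```

View pics/scene7a.png

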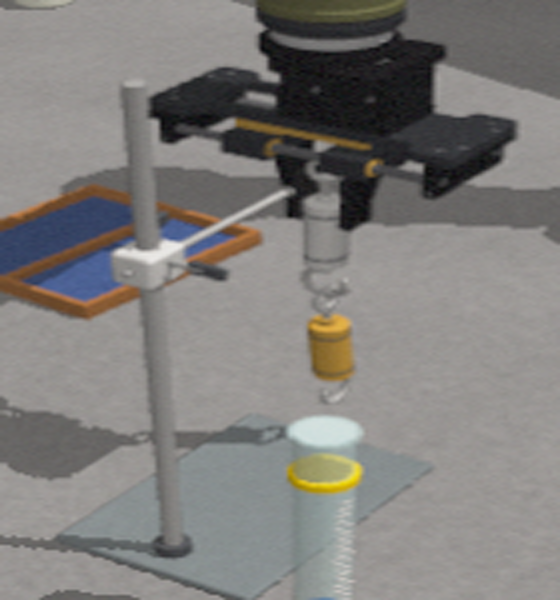

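Request:
play_rows(
  motion=[
    [1,-0.27,0.52,-0.5,0],
    [1,-0.68,1.3,-0.7,0],
    [1,-1.09,2.08,-0.7,0],
    [1,-1.36,2.6,-0.7,0],
    [1,-1.36,2.6,-0.5,0],
    [1,-1.36,2.6,-0.3,0],
    [1,-1.36,2.6,0,0],
    [1,-1.36,2.6,0,0],
    [1,-1.36,2.6,0,0],
    [1,-1.36,2.6,0,0],
    [1,-1.36,2.6,0,0],
    [1,-1.36,2.6,0,0],
    [1,-1.36,2.6,0,0],
    [1,-1.36,2.6,0,0],
    [1,-1.36,2.6,0,0],
    [1,-1.09,2.08,0,0],
    [1,-0.68,1.3,0,0],
    [1,-0.27,0.52,0,0],
  ],
)

```text
time: 11.2
position: [0.4816, -0.3816, 0.3294]
tool_rot: [-3.113, -0.424, 0.0]
ft_force: [1.7, -0.3, -5.7]
grip_width: 0.285
```

Request:
play_rows(
  motion=[
    [1,0,0,0,-0.05],
    [1,0,0,0,-0.1],
    [1,0,0,0,-0.14],
    [1,0,0,0,-0.16],
    [1,0,0,0,-0.16],
    [1,0,0,0,-0.16],
    [1,0,0,0,-0.16],
    [1,0,0,0,-0.16],
    [1,0,0,0,-0.14],
    [1,0,0,0,-0.12],
    [1,0,0,0,-0.08],
    [1,0,0,0,-0.04],
    [1,0,0,0,0],
    [1,0,0,0,0],
  ],
)

```text
time: 12.95
position: [0.4823, -0.3801, 0.3297]
tool_rot: [2.023, 2.403, 0.0]
ft_force: [0.0, -0.1, -5.8]
grip_width: 0.288
```

Run:
```python
from st import *
for n in ["scene","top","wrist"]:
    t=np.ascontiguousarray(optics.get_image(n)[:,:,::-1]);cv2.imwrite(f"pics/{n}8.png",t)
```

```text
12.95 pos [ 0.4823 -0.3801  0.3297] yaw 1.7421 tilt [ 0.0001 -0.0001] F [ 0.04 -0.12 -5.78] T [-0.021 -0.09   0.009] g 25.02 qd 0.005 [ 1.22  0.3  -0.77  1.36  0.2   1.56  0.65]
```

View pics/scene8.png

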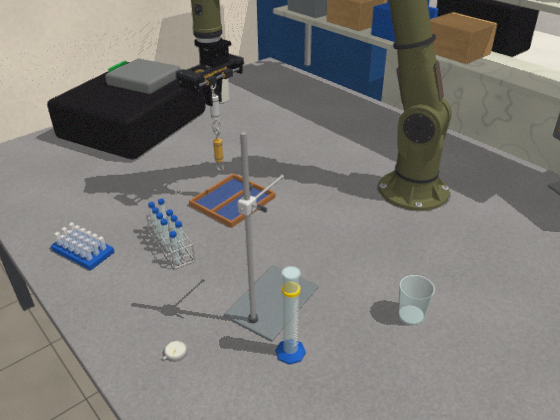

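View pics/wrist8.png

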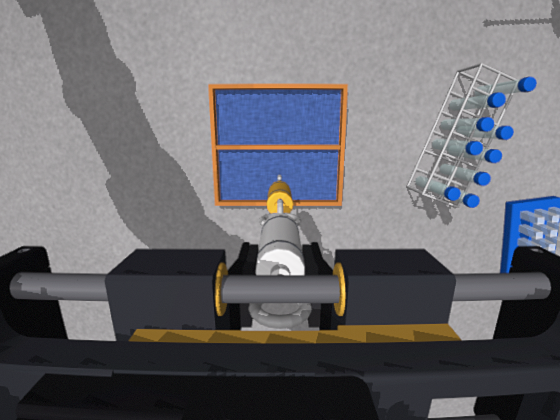

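View pics/top8.png

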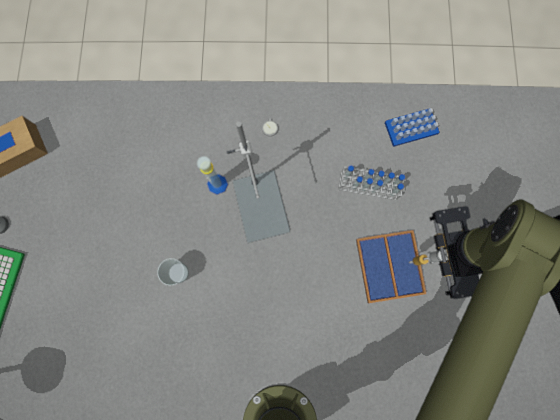

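Run:
```python
from h import *
t=cv2.imread("pics/wrist8.png"); cv2.imwrite("pics/wrist8a.png",cv2.resize(t[70:220,200:360],None,fx=5,fy=4,interpolation=cv2.INTER_CUBIC))
K,d,P=cam("wrist")
c=[plane("wrist",p,.02,(K,d,P)) for p in [(209,86.5),(347,85),(343,205.5),(217,207)]]
c=np.array(c);print(c.round(4),c.mean(0),[np.linalg.norm(c[i]-c[(i+1)%4]).round(4) for i in range(4)])
for a,b in [(0,1),(3,2)]: v=c[b]-c[a]; print(np.arctan2(v[1],v[0]))
for p in [(407,188),(420,172),(447,120),(460,90)]: print("rack",plane("wrist",p,.0,(K,d,P)).round(3))
```

```text
[[ 0.3577 -0.2685  0.02  ]
 [ 0.5527 -0.2329  0.02  ]
 [ 0.5863 -0.4084  0.02  ]
 [ 0.3906 -0.4447  0.02  ]] [ 0.47182497 -0.33861321  0.02      ] [np.float64(0.1983), np.float64(0.1787), np.float64(0.1991), np.float64(0.1792)]
0.18064021206277103
0.18313316592511233
rack [ 0.689 -0.366  0.   ]
rack [ 0.703 -0.337  0.   ]
rack [ 0.722 -0.25   0.   ]
rack [ 0.73  -0.203  0.   ]
```

View pics/wrist8a.png

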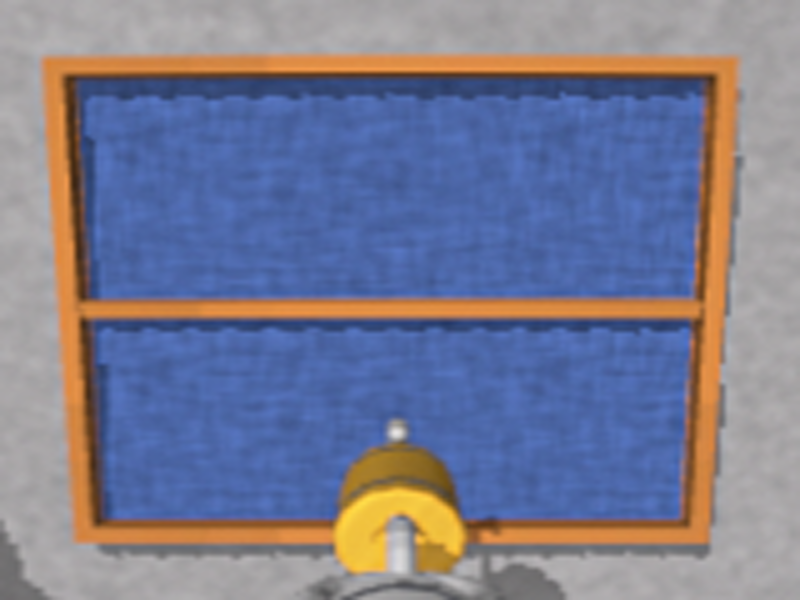

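Request:
play_rows(
  motion=[
    [1,0,0,0.5,0],
    [1,0,0,1,0],
    [1,0,0,1.5,0],
    [1,0,0,1.5,0],
    [1,0,0,1.5,0],
    [1,0,0,1.2,0],
    [1,0,0,0.7,0],
    [1,0,0,0.4,0],
    [1,0,0,0.2,0],
    [1,0,0,0,0],
  ],
)

```text
time: 14.35
position: [0.4821, -0.3808, 0.2448]
tool_rot: [2.023, 2.403, -0.0]
ft_force: [0.1, -0.8, -5.9]
grip_width: 0.289
```

Run:
```python
from st import *
for n in ["scene","wrist"]:
    t=np.ascontiguousarray(optics.get_image(n)[:,:,::-1]);cv2.imwrite(f"pics/{n}9.png",t)
t=cv2.imread("pics/scene9.png"); cv2.imwrite("pics/scene9a.png",cv2.resize(t[80:230,160:290],None,fx=6,fy=4,interpolation=cv2.INTER_CUBIC))
```

```text
14.35 pos [ 0.4821 -0.3808  0.2448] yaw 1.7418 tilt [ 0.0003 -0.0004] F [ 0.15 -0.8  -5.85] T [-0.016 -0.145  0.043] g 25.1 qd 0.003 [ 1.23  0.32 -0.76  1.5   0.22  1.4   0.63]
```

View pics/scene9a.png

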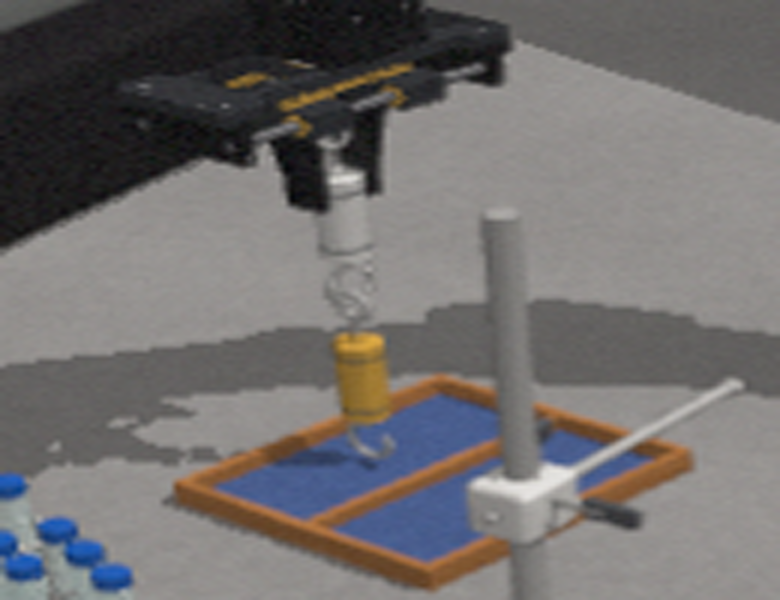

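Request:
play_rows(
  motion=[
    [1,0,0,0.4,0],
    [1,0,0,0.4,0],
    [1,0,0.6,0.04,0],
    [1,0,0.66,0.04,0],
    [1,0,1.26,0.14,0],
    [1,0,1.22,0.27,0],
    [1,0,1.22,0.38,0],
    [1,0,1.15,0.48,0],
    [1,0,1.14,0.59,0],
    [1,0,0.5,0.3,0],
    [1,0,0,0,0],
  ],
)

```text
time: 15.82
position: [0.5587, -0.3672, 0.2138]
tool_rot: [-2.023, -2.403, -0.0]
ft_force: [-0.3, -0.0, -4.0]
grip_width: 0.285
```

Run:
```python
from st import *
for n in ["scene","wrist"]:
    t=np.ascontiguousarray(optics.get_image(n)[:,:,::-1]);cv2.imwrite(f"pics/{n}10.png",t)
t=cv2.imread("pics/scene10.png"); cv2.imwrite("pics/scene10a.png",cv2.resize(t[80:230,160:290],None,fx=6,fy=4,interpolation=cv2.INTER_CUBIC))
```

```text
15.825 pos [ 0.5587 -0.3672  0.2138] yaw 1.7424 tilt [-0.0001  0.0005] F [-0.3  -0.04 -4.04] T [ 0.013 -0.162  0.012] g 24.82 qd 0.016 [ 1.08  0.47 -0.74  1.4   0.31  1.4   0.51]
```

View pics/scene10a.png

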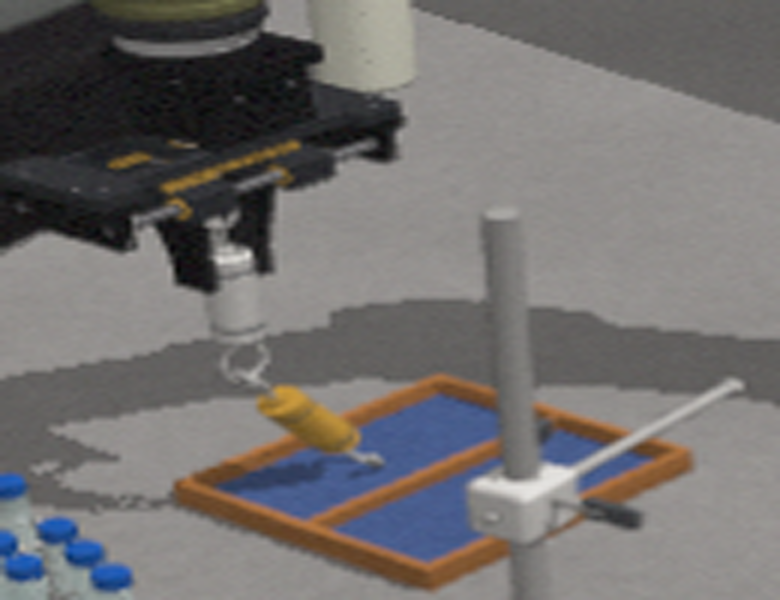

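View pics/wrist10.png

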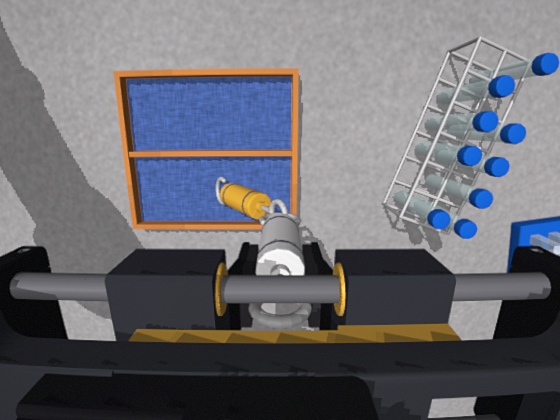

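```bash
cat >> h.py <<'E'
C=np.array([.4713,-.3385]);EX=np.array([np.cos(.178),np.sin(.178)]);EY=np.array([-EX[1],EX[0]])
def tf(p): q=np.array(p[:2])-C; return np.array([q@EX,q@EY]).round(4)
E
python3 - <<'E'
from h import *
t=cv2.imread("pics/wrist10.png"); cv2.imwrite("pics/wrist10a.png",cv2.resize(t[150:270,200:310],None,fx=6,fy=5,interpolation=cv2.INTER_CUBIC))
K,d,P=cam("wrist")
for p in [(218,188),(222,200),(219,180)]: print(tf(plane("wrist",p,.0085,(K,d,P))))
print("tcp",tf(ctrl.get_state()["position"]))
E
```

```text
[ 0.0039 -0.0405]
[ 0.0079 -0.0554]
[ 0.0057 -0.0308]
tcp [ 0.0802 -0.0442]
```

View pics/wrist10a.png

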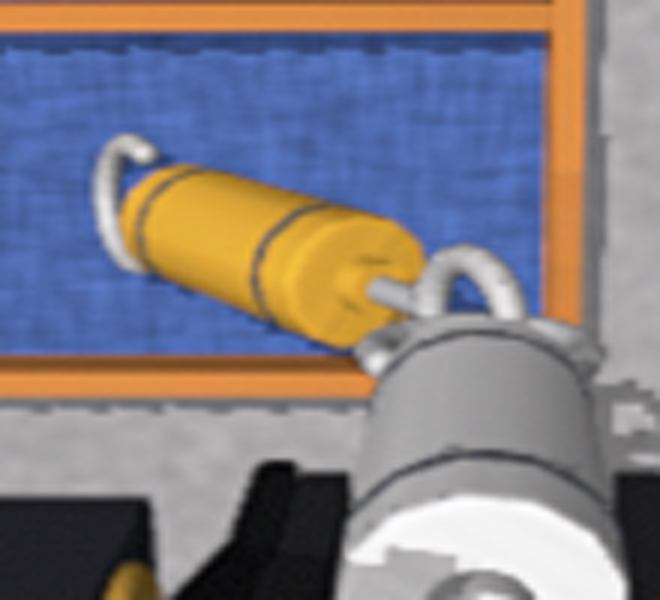

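Request:
play_rows(
  motion=[
    [1,0,0.85,0.5,0],
    [1,0,0.85,0.57,0],
    [1,0,0.93,0.85,0],
    [1,0,0.86,0.94,0],
    [1,0,0.78,1.0,0],
    [1,0,0.67,1.07,0],
    [1,0,0.58,1.13,0],
    [1,0,0.49,1.16,0],
    [1,0,0.25,0.6,0],
    [1,0,0.1,0.4,0],
    [1,0,0,0,0],
    [1,0,0,0,0],
  ],
)

```text
time: 17.42
position: [0.6213, -0.357, 0.1328]
tool_rot: [2.023, 2.402, 0.0]
ft_force: [0.1, 0.1, -3.6]
grip_width: 0.285
```

Run:
```python
from st import *
print(tf(s["position"]))
for n in ["scene","wrist"]:
    t=np.ascontiguousarray(optics.get_image(n)[:,:,::-1]);cv2.imwrite(f"pics/{n}11.png",t)
t=cv2.imread("pics/scene11.png"); cv2.imwrite("pics/scene11a.png",cv2.resize(t[110:230,150:270],None,fx=6,fy=5,interpolation=cv2.INTER_CUBIC))
t=cv2.imread("pics/wrist11.png"); cv2.imwrite("pics/wrist11a.png",cv2.resize(t[150:270,170:310],None,fx=5,fy=5,interpolation=cv2.INTER_CUBIC))
```

```text
17.425 pos [ 0.6213 -0.357   0.1328] yaw 1.7415 tilt [ 0.001  -0.0008] F [ 0.11  0.13 -3.58] T [-0.057 -0.093 -0.005] g 24.77 qd 0.001 [ 0.96  0.62 -0.71  1.36  0.4   1.31  0.41]
[ 0.1443 -0.0448]
```

View pics/scene11a.png

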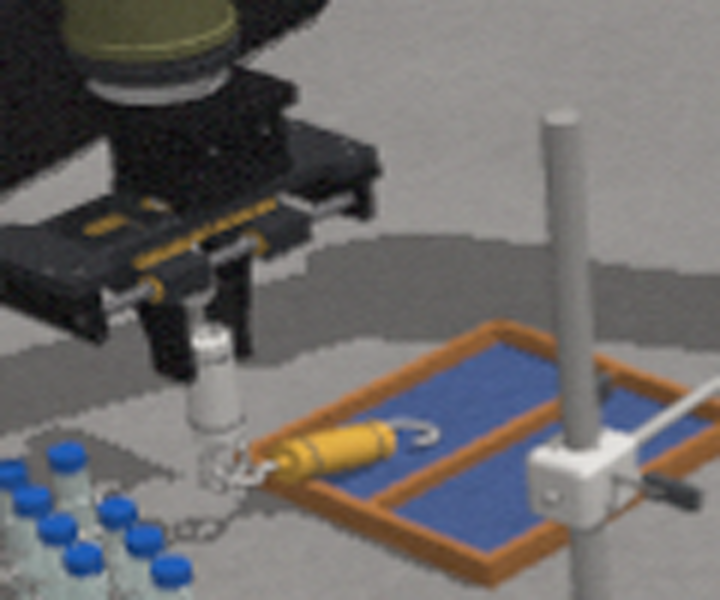

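View pics/wrist11a.png

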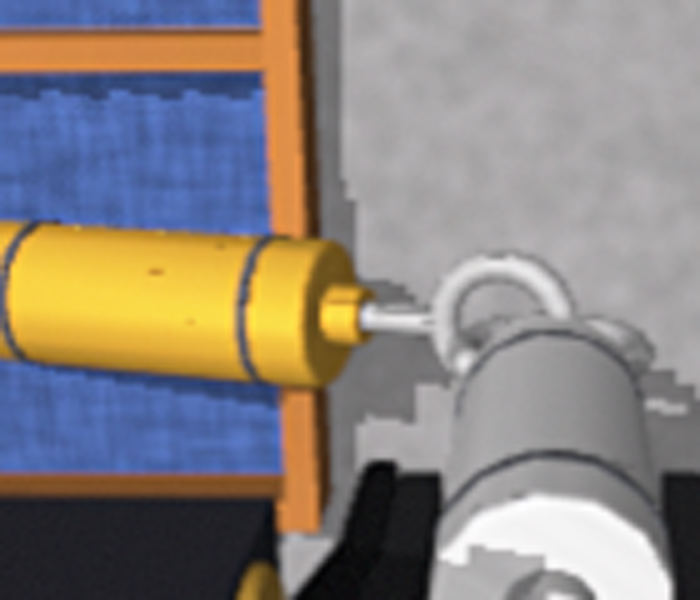

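Request:
play_rows(
  motion=[
    [1,0,0,0.3,0],
    [1,0,0,0.3,0],
    [1,0,0.2,0.2,0],
    [1,0,0.2,0.2,0],
    [1,0,0.2,0.2,0],
    [1,0,0,0.2,0],
    [1,0,0,0,0],
  ],
)

```text
time: 18.4
position: [0.6268, -0.3556, 0.1176]
tool_rot: [-2.023, -2.403, 0.0]
ft_force: [0.4, -0.7, -2.5]
grip_width: 0.288
```

```bash
cat > look.py <<'E'
import sys
from st import *
k=sys.argv[1]; print(tf(s["position"]))
for n in ["scene","wrist"]:
    t=np.ascontiguousarray(optics.get_image(n)[:,:,::-1]);cv2.imwrite(f"pics/{n}{k}.png",t)
t=cv2.imread(f"pics/scene{k}.png"); a=cv2.resize(t[150:230,150:230],(400,500),interpolation=cv2.INTER_CUBIC)
t=cv2.imread(f"pics/wrist{k}.png"); b=cv2.resize(t[170:270,220:300],(400,500),interpolation=cv2.INTER_CUBIC)
cv2.imwrite(f"pics/c{k}.png",np.hstack([a,b]))
E
python3 look.py 12
```

```text
18.4 pos [ 0.6268 -0.3556  0.1176] yaw 1.7418 tilt [-0.0005  0.0001] F [ 0.37 -0.71 -2.54] T [-0.004 -0.082  0.024] g 25.07 qd 0.004 [ 0.94  0.64 -0.7   1.36  0.41  1.29  0.4 ]
[ 0.15   -0.0444]
```

View pics/c12.png

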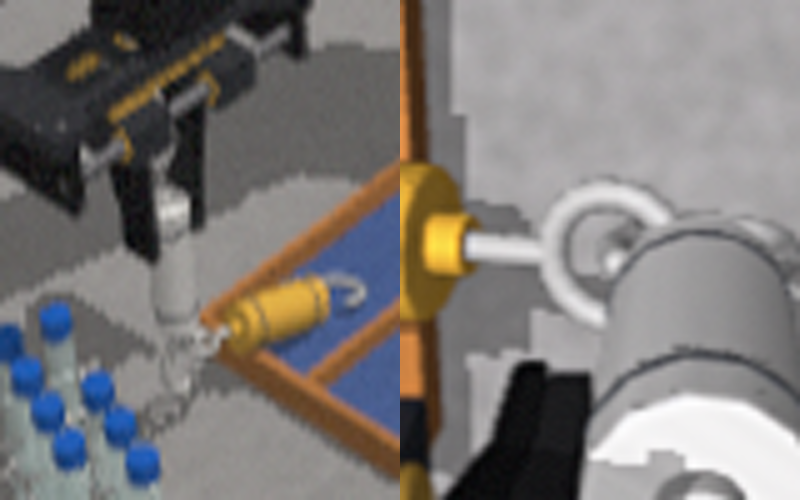

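Request:
play_rows(
  motion=[
    [1,0,0,0.2,0],
    [1,0,0,0.2,0],
    [1,0,0,0.2,0],
    [1,0,0,0.2,0],
    [1,0,0,0.2,0],
    [1,0,0,0,0],
  ],
)

```text
time: 19.25
position: [0.6272, -0.3555, 0.108]
tool_rot: [2.023, 2.403, 0.001]
ft_force: [2.2, -0.3, -1.8]
grip_width: 0.286
```

```bash
python3 look.py 13
```

```text
19.25 pos [ 0.6272 -0.3555  0.108 ] yaw 1.742 tilt [0.0005 0.0001] F [ 2.2  -0.34 -1.84] T [ 0.059 -0.605  0.005] g 24.9 qd 0.004 [ 0.94  0.64 -0.7   1.37  0.42  1.27  0.4 ]
[ 0.1504 -0.0443]
```

View pics/c13.png

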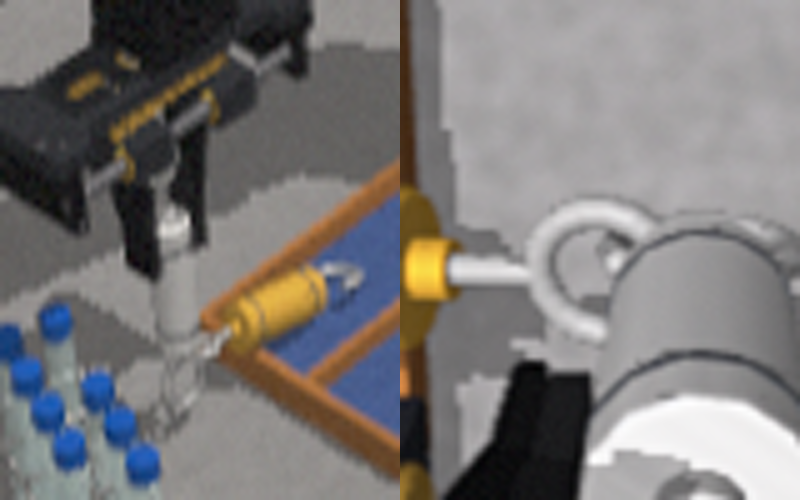

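Request:
play_rows(
  motion=[
    [1,0,0.15,0,0],
    [1,0,0.15,0,0],
    [1,0,0,0,0],
  ],
)

```text
time: 19.73
position: [0.6295, -0.3552, 0.1074]
tool_rot: [-2.023, -2.402, 0.001]
ft_force: [-0.6, 0.2, -2.8]
grip_width: 0.29
```

```bash
python3 look.py 14
```

```text
19.725 pos [ 0.6295 -0.3552  0.1074] yaw 1.7418 tilt [-0.0011  0.0002] F [-0.62  0.19 -2.76] T [-0.011 -0.13   0.031] g 25.2 qd 0.003 [ 0.94  0.65 -0.7   1.37  0.42  1.28  0.39]
[ 0.1527 -0.0444]
```

View pics/c14.png

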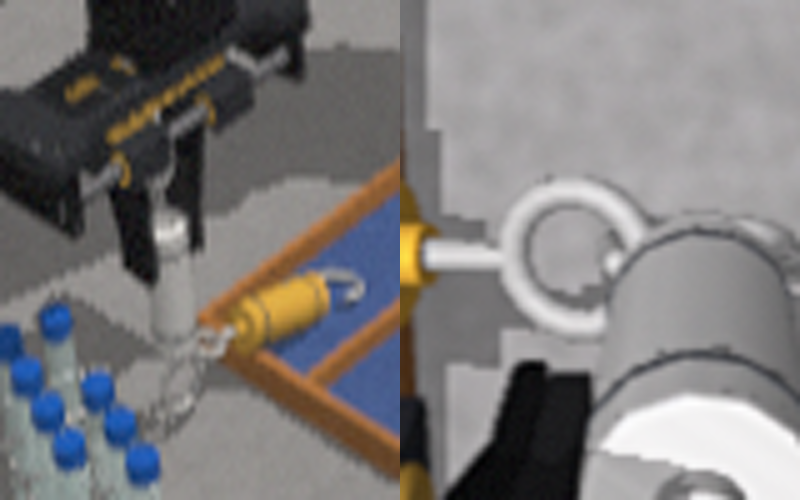

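Request:
play_rows(
  motion=[
    [1,0,0.2,0,0],
    [1,0,0.2,0,0],
    [1,0,0,0,0],
  ],
)

```text
time: 20.2
position: [0.6341, -0.3543, 0.108]
tool_rot: [2.023, 2.403, 0.0]
ft_force: [-0.0, 0.3, -2.7]
grip_width: 0.285
```

```bash
python3 look.py 15
```

```text
20.2 pos [ 0.6341 -0.3543  0.108 ] yaw 1.7421 tilt [0.0002 0.0001] F [-0.03  0.34 -2.66] T [-0.031 -0.134 -0.058] g 24.77 qd 0.004 [ 0.93  0.66 -0.69  1.36  0.42  1.28  0.39]
[ 0.1574 -0.0443]
```

View pics/c15.png

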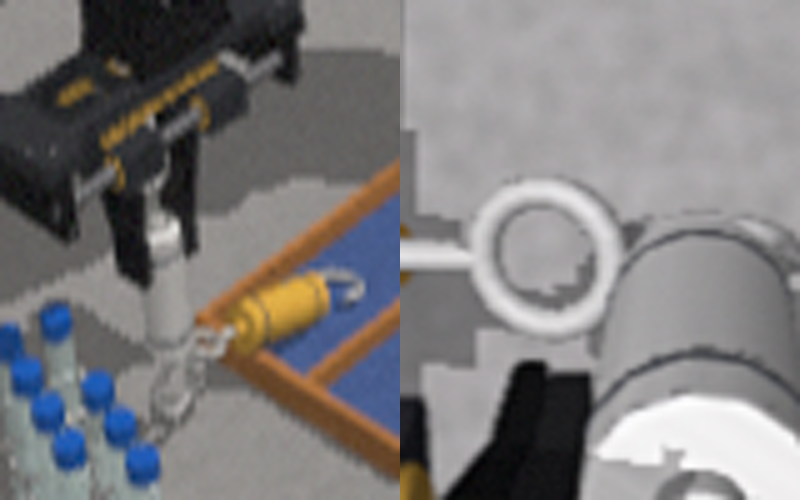

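Request:
play_rows(
  motion=[
    [1,0,0.3,0,0],
    [1,0,0.3,0,0],
    [1,0,0,-0.3,0],
    [1,0,0,-0.6,0],
    [1,0,0,-1,0],
    [1,0,0,0,0],
  ],
)

```text
time: 21.05
position: [0.6406, -0.3538, 0.1288]
tool_rot: [2.022, 2.401, 0.001]
ft_force: [0.2, 0.4, -3.4]
grip_width: 0.285
```

```bash
python3 look.py 16
```

```text
21.05 pos [ 0.6406 -0.3538  0.1288] yaw 1.7416 tilt [ 0.0025 -0.0013] F [ 0.15  0.42 -3.41] T [-0.042 -0.111 -0.004] g 24.77 qd 0.02 [ 0.92  0.65 -0.7   1.32  0.41  1.31  0.39]
[ 0.1639 -0.045 ]
```

View pics/wrist16.png

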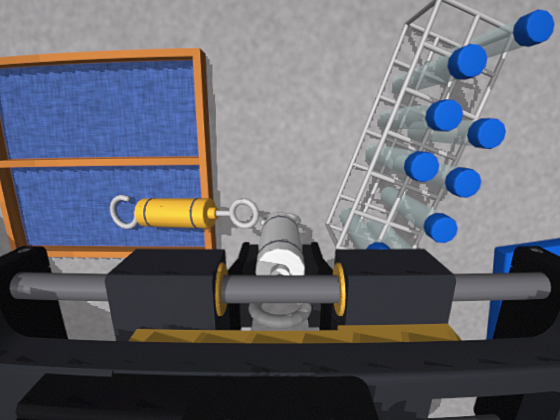

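Run:
```python
import cv2,numpy as np
a=cv2.imread("pics/wrist8.png")[200:340,200:360];b=cv2.imread("pics/wrist16.png")[200:340,200:360];c=cv2.imread("pics/wrist6.png")[200:340,200:360]
r=lambda x:cv2.resize(x,(400,300),interpolation=cv2.INTER_CUBIC)
cv2.imwrite("pics/cmp.png",np.vstack([np.hstack([r(c),r(a)]),np.hstack([r(b),r(cv2.absdiff(a,b))])]))
```

```text
(no output)
```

View pics/cmp.png

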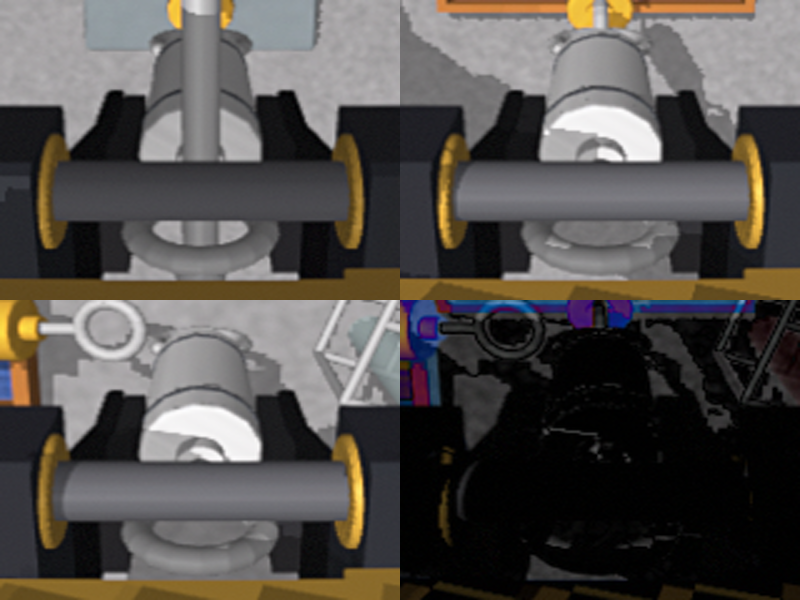

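Request:
play_rows(
  motion=[
    [1,0,0.3,-3,0],
    [1,0,0,-5,0],
    [1,0,0,-5,0],
    [1,0,0,-4,0],
    [1,0,0,-3,0],
  ],
)

```text
time: 21.78
position: [0.6429, -0.3529, 0.3291]
tool_rot: [2.022, 2.402, 0.001]
ft_force: [0.7, 0.1, -3.2]
grip_width: 0.289
```

Run:
```python
from st import *
p=s["position"][:2]; yaw=np.arctan2(M[1,0],M[0,0]); w=np.array([.3,.7]+[1]*12+[.7,.3]); w/=w.sum()
D=np.array([.570,.049])-p; tot=yaw-.2718; print(D,tot)
for k in w:
    d=D*k*100; tx=d@[np.cos(yaw),np.sin(yaw)]; ty=d@[np.sin(yaw),-np.cos(yaw)]; print([1,round(tx,2),round(ty,2),0,round(tot*k,3)],end=", "); yaw-=tot*k
```

```text
21.775 pos [ 0.6429 -0.3529  0.3291] yaw 1.7418 tilt [ 0.0015 -0.0008] F [ 0.69  0.1  -3.21] T [-0.034 -0.137 -0.016] g 25.17 qd 0.469 [ 0.87  0.58 -0.73  1.01  0.37  1.67  0.44]
[-0.0728589   0.40187033] 1.4700367781558727
[1, np.float64(0.88), np.float64(-0.01), 0, np.float64(0.032)], [1, np.float64(2.04), np.float64(-0.08), 0, np.float64(0.074)], [1, np.float64(2.9), np.float64(-0.33), 0, np.float64(0.105)], [1, np.float64(2.85), np.float64(-0.63), 0, np.float64(0.105)], [1, np.float64(2.77), np.float64(-0.93), 0, np.float64(0.105)], [1, np.float64(2.65), np.float64(-1.21), 0, np.float64(0.105)], [1, np.float64(2.51), np.float64(-1.48), 0, np.float64(0.105)], [1, np.float64(2.34), np.float64(-1.74), 0, np.float64(0.105)], [1, np.float64(2.15), np.float64(-1.97), 0, np.float64(0.105)], [1, np.float64(1.93), np.float64(-2.19), 0, np.float64(0.105)], [1, np.float64(1.69), np.float64(-2.38), 0, np.float64(0.105)], [1, np.float64(1.43), np.float64(-2.54), 0, np.float64(0.105)], [1, np.float64(1.16), np.float64(-2.68), 0, np.float64(0.105)], [1, np.float64(0.87), np.float64(-2.78), 0, np.float64(0.105)], [1, np.float64(0.4), np.float64(-2.0), 0, np.float64(0.074)], [1, np.float64(0.11), np.float64(-0.87), 0, np.float64(0.032)],
```

Request:
play_rows(
  motion=[
    [1,0.88,0,0,0.032],
    [1,2.04,-0.08,0,0.074],
    [1,2.9,-0.33,0,0.105],
    [1,2.85,-0.63,0,0.105],
    [1,2.77,-0.93,0,0.105],
    [1,2.65,-1.21,0,0.105],
    [1,2.51,-1.48,0,0.105],
    [1,2.34,-1.74,0,0.105],
    [1,2.15,-1.97,0,0.105],
    [1,1.93,-2.19,0,0.105],
    [1,1.69,-2.38,0,0.105],
    [1,1.43,-2.54,0,0.105],
    [1,1.16,-2.68,0,0.105],
    [1,0.87,-2.78,0,0.105],
    [1,0.4,-2.0,0,0.074],
    [1,0.11,-0.87,0,0.032],
    [1,0,0,1.5,0],
    [1,0,0,1.5,0],
    [1,0,0,0,0],
    [1,0,0,0,0],
  ],
)

```text
time: 24.28
position: [0.5705, 0.0485, 0.2967]
tool_rot: [-3.113, -0.421, 0.001]
ft_force: [0.4, -0.2, -2.7]
grip_width: 0.281
```

Run:
```python
from st import *
G=np.array([.6209,.0629,.2954])
D=G-s["position"]; print("to G in tool (cm)",(M.T@D*100).round(2))
for n in ["wrist"]:
    t=np.ascontiguousarray(optics.get_image(n)[:,:,::-1]);cv2.imwrite(f"pics/{n}17.png",t)
```

```text
24.275 pos [0.5705 0.0485 0.2967] yaw 0.2691 tilt [-0.0004  0.    ] F [ 0.38 -0.15 -2.68] T [0.04  0.003 0.029] g 24.48 qd 0.014 [ 0.5   0.19 -0.73  1.52  0.13  1.47 -1.53]
to G in tool (cm) [ 5.24 -0.05  0.13]
```

View pics/wrist17.png

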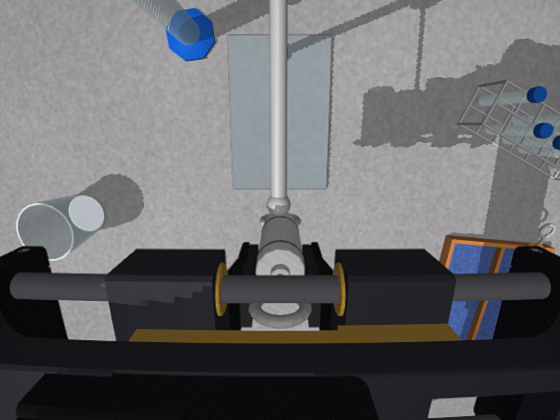

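Request:
play_rows(
  motion=[
    [1,0.8,-0.05,0.13,-0.003],
    [1,1.2,0,0,0],
    [1,0.8,0,0,0],
    [1,0.4,0,0,0],
    [1,0,0,0,0],
    [1,0,0,0,0],
  ],
)

```text
time: 25.08
position: [0.6009, 0.0581, 0.2956]
tool_rot: [3.112, 0.427, -0.001]
ft_force: [1.0, -0.7, -3.4]
grip_width: 0.286
```

Run:
```python
from st import *
G=np.array([.6209,.0629,.2954])
D=G-s["position"]; print("to G in tool (cm)",(M.T@D*100).round(2))
for n in ["wrist","scene"]:
    t=np.ascontiguousarray(optics.get_image(n)[:,:,::-1]);cv2.imwrite(f"pics/{n}18.png",t)
a=cv2.imread("pics/wrist18.png")[200:340,200:360];b=cv2.imread("pics/scene18.png")[150:210,250:320]
cv2.imwrite("pics/c18.png",np.hstack([cv2.resize(a,(400,350)),cv2.resize(b,(400,350),interpolation=cv2.INTER_CUBIC)]))
```

```text
25.075 pos [0.6009 0.0581 0.2956] yaw 0.2729 tilt [-0.0003 -0.0003] F [ 1.04 -0.74 -3.42] T [-0.006 -0.022  0.032] g 24.87 qd 0.005 [ 0.45  0.27 -0.73  1.45  0.18  1.49 -1.57]
to G in tool (cm) [2.05 0.08 0.02]
```

View pics/c18.png

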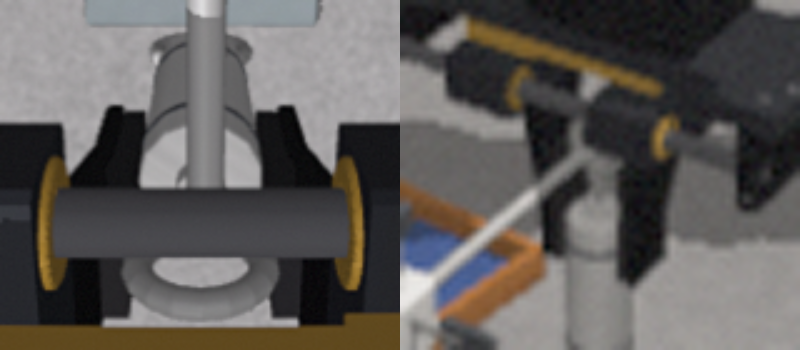

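Request:
play_rows(
  motion=[
    [1,0.1,0.08,0,0],
    [1,0.3,0,0,0],
    [1,0.3,0,0,0],
    [1,0.3,0,0,0],
    [1,0,0,0,0],
  ],
)

```text
time: 25.8
position: [0.6111, 0.0602, 0.2955]
tool_rot: [-3.112, -0.428, 0.0]
ft_force: [-0.1, 0.6, -2.3]
grip_width: 0.286
```

```bash
cat > g.py <<'E'
from st import *
G=np.array([.6209,.0629,.2954])
D=G-s["position"]; print("to G in tool (cm)",(M.T@D*100).round(2))
E
python3 g.py
```

```text
25.8 pos [0.6111 0.0602 0.2955] yaw 0.273 tilt [-0.0002  0.0002] F [-0.12  0.56 -2.31] T [ 0.007 -0.021  0.056] g 24.86 qd 0.007 [ 0.44  0.3  -0.72  1.42  0.19  1.5  -1.58]
to G in tool (cm) [1.01 0.01 0.01]
```

Request:
play_rows(
  motion=[
    [1,0.3,0,0,0],
    [1,0.3,0,0,0],
    [1,0.25,0,0,0],
    [1,0.15,0,0,0],
    [1,0,0,0,0],
    [1,0,0,0.25,0],
    [1,0,0,0.25,0],
    [1,0,0,0,0],
  ],
)

```text
time: 26.8
position: [0.6206, 0.0627, 0.2908]
tool_rot: [3.112, 0.427, 0.0]
ft_force: [0.1, 1.4, -1.8]
grip_width: 0.284
```

```bash
python3 g.py
python3 - <<'E'
from h import *
for n in ["wrist","scene"]:
    t=np.ascontiguousarray(optics.get_image(n)[:,:,::-1]);cv2.imwrite(f"pics/{n}19.png",t)
a=cv2.imread("pics/wrist19.png")[200:340,200:360];b=cv2.imread("pics/scene19.png")[150:210,250:320]
cv2.imwrite("pics/c19.png",np.hstack([cv2.resize(a,(400,350)),cv2.resize(b,(400,350),interpolation=cv2.INTER_CUBIC)]))
E
```

```text
26.8 pos [0.6206 0.0627 0.2908] yaw 0.2727 tilt [ 0.0003 -0.0002] F [ 0.09  1.36 -1.79] T [-0.042  0.096  0.007] g 24.66 qd 0.002 [ 0.42  0.32 -0.72  1.41  0.21  1.49 -1.59]
to G in tool (cm) [ 0.03 -0.01 -0.46]
```

View pics/c19.png

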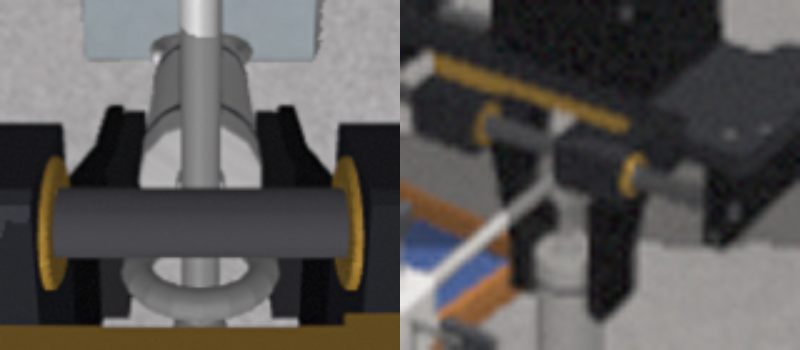

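Request:
play_rows(
  motion=[
    [0.68,0,0,0,0],
    [0.6,0,0,0,0],
    [0.4,0,0,0,0],
    [0.3,0,0,0,0],
    [0.3,0,0,-1,0],
    [0.3,0,0,-3,0],
    [0.3,0,0,-4,0],
    [0.3,-2,0,-3,0],
    [0.3,-4,1,0,0],
    [0.3,-4,3,0,0],
    [0.3,0,0,0,0],
  ],
)

```text
time: 28.28
position: [0.5339, -0.0066, 0.4021]
tool_rot: [3.11, 0.416, 0.002]
ft_force: [0.2, -0.0, -0.2]
grip_width: 0.699
```

```bash
python3 g.py
python3 - <<'E'
from h import *
for n in ["scene"]:
    t=np.ascontiguousarray(optics.get_image(n)[:,:,::-1]);cv2.imwrite(f"pics/{n}20.png",t)
E
```

```text
28.275 pos [ 0.5339 -0.0066  0.4021] yaw 0.2658 tilt [ 0.0016 -0.0038] F [ 0.21 -0.03 -0.19] T [ 0.007 -0.014 -0.019] g 60.83 qd 0.045 [ 0.61  0.08 -0.7   1.41  0.06  1.66 -1.38]
to G in tool (cm) [10.21 -4.47 10.66]
```

View pics/scene20.png

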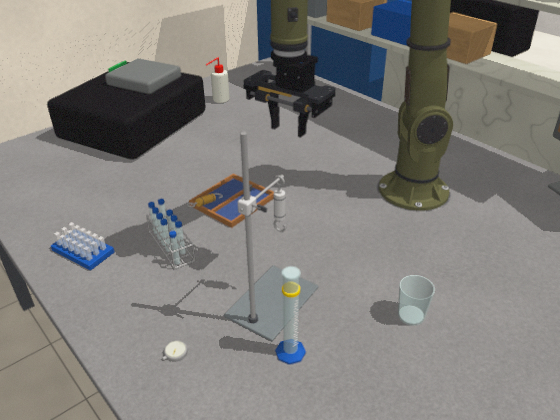

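Run:
```python
from h import *
c=optics.calibration("wrist"); T=np.eye(4)
T[:3,:3]=R.from_rotvec([2.022,2.401,.001]).as_matrix();T[:3,3]=[.6406,-.3538,.1288]
cc=(c["K"],c["distortion"],T@c["hand_eye"])
for nm,p,z in [("bodyfoot end",(137,212),.02),("body eye end",(208,213),.045),("eye",(244,213),.05),("foot",(112,211),.01),("ctr",(173,213),.03)]:
    q=plane("wrist",p,z,cc); print(nm,q.round(4),tf(q))
s=ctrl.get_state();M=R.from_rotvec(s["tool_rot"]).as_matrix()
import st
```

```text
bodyfoot end [ 0.5126 -0.3774  0.02  ] [ 0.0338 -0.0456]
body eye end [ 0.5819 -0.3592  0.045 ] [ 0.1052 -0.0399]
eye [ 0.6113 -0.3527  0.05  ] [ 0.1353 -0.0387]
foot [ 0.4841 -0.3841  0.01  ] [ 0.0045 -0.0472]
ctr [ 0.5487 -0.3692  0.03  ] [ 0.0707 -0.044 ]
28.325 pos [ 0.5347 -0.0044  0.4019] yaw 0.2689 tilt [ 0.0019 -0.0017] F [-0.1   0.37  0.8 ] T [-0.005 -0.015  0.005] g 61.18 qd 0.035 [ 0.61  0.09 -0.7   1.41  0.06  1.66 -1.39]
```

Request:
play_rows(
  motion=[
    [0.4,-0.4,1.8,0,0],
    [0.5,-0.8,3.4,0,0],
    [0.5,-0.9,3.8,0,0],
    [0.5,-0.9,3.8,0,0],
    [0.5,-0.9,3.8,0,0],
    [0.5,-0.9,3.8,1,0],
    [0.5,-0.9,3.8,3,0],
    [0.5,-0.9,3.8,4,0],
    [0.5,-0.8,3.7,4,0],
    [0.5,-0.6,2.5,4,0],
    [0.5,-0.3,1.3,4,0],
    [0.5,0,0,4,0.064],
    [0.5,0,0,3,0],
    [0.5,0,0,2,0],
    [0.5,0,0,0,0],
    [0.5,0,0,0,0],
  ],
)

```text
time: 30.32
position: [0.5518, -0.3674, 0.112]
tool_rot: [3.123, 0.328, 0.003]
ft_force: [-0.1, -1.0, 0.4]
grip_width: 0.505
```

Run:
```python
from st import *
print(tf(s["position"]))
t=np.ascontiguousarray(optics.get_image("wrist")[:,:,::-1]);cv2.imwrite("pics/wrist21.png",t)
```

```text
30.325 pos [ 0.5518 -0.3674  0.112 ] yaw 0.2092 tilt [ 0.0018 -0.0012] F [-0.14 -0.96  0.37] T [-0.024 -0.025 -0.025] g 43.89 qd 0.016 [ 0.89  0.46 -0.44  1.55  0.21  1.18 -0.96]
[ 0.0741 -0.0427]
```

View pics/wrist21.png

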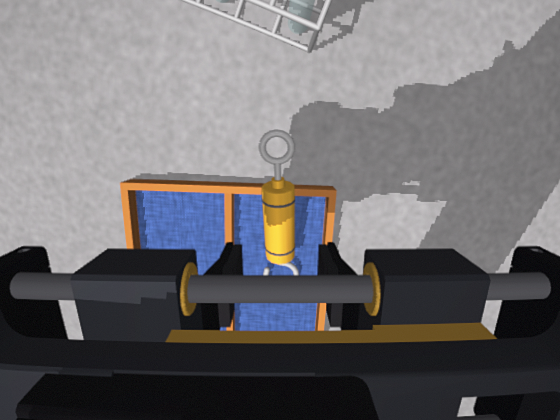

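Request:
play_rows(
  motion=[
    [0.5,-0.35,0.1,2,0],
    [0.5,0,0,3,0],
    [0.5,0,0,2,0],
    [0.5,0,0,1.2,0],
    [0.5,0,0,0.5,0],
    [0.5,0,0,0,0],
    [0.6,0,0,0,0],
    [0.75,0,0,0,0],
    [1,0,0,0,0],
    [1,0,0,0,0],
    [1,0,0,0,0],
  ],
  force=30,
)

```text
time: 31.75
position: [0.5478, -0.3685, 0.0241]
tool_rot: [3.124, 0.328, 0.001]
ft_force: [-0.7, 0.9, 2.6]
grip_width: 0.287
```

Run:
```python
from st import *
print(tf(s["position"]))
t=np.ascontiguousarray(optics.get_image("wrist")[:,:,::-1]);cv2.imwrite("pics/wrist22.png",t)
```

```text
31.75 pos [ 0.5478 -0.3685  0.0241] yaw 0.2089 tilt [ 0.0004 -0.0001] F [-0.66  0.91  2.57] T [ 0.294  0.153 -0.052] g 24.96 qd 0.001 [ 0.87  0.54 -0.42  1.62  0.25  1.03 -0.98]
[ 0.07   -0.0431]
```

View pics/wrist22.png

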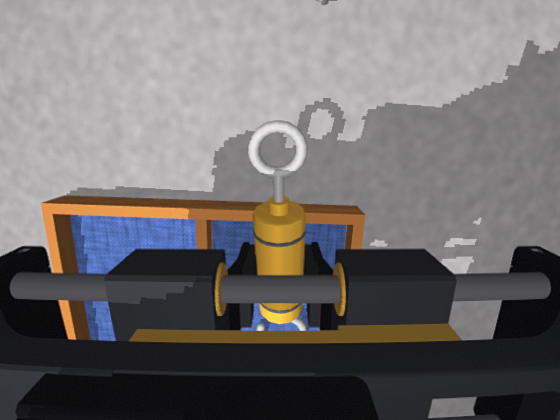

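Request:
play_rows(
  motion=[
    [1,0,0,-0.5,0],
    [1,0,0,-1,0],
    [1,-1,0,-0.5,0.031],
    [1,-2,0,0,0],
    [1,-2,0,0,0],
    [1,-1.5,0,0,0],
    [1,-0.6,0,0,0],
    [1,0,0,0.8,0],
    [1,0,0,0.7,0],
    [1,0,0,0.3,0],
    [1,0,0,0,0],
  ],
)

```text
time: 33.17
position: [0.4779, -0.381, 0.025]
tool_rot: [-3.128, -0.28, 0.001]
ft_force: [0.0, -0.4, -1.8]
grip_width: 0.284
```

Request:
play_rows(
  motion=[
    [1,0,0,0,0],
    [1,0,0,0.2,0],
    [1,0,0,0.2,0],
    [1,0,0,0.2,0],
    [1,0,0,0.1,0],
    [1,0,0,0,0],
  ],
  force=6,
)

```text
time: 33.92
position: [0.4777, -0.3816, 0.0186]
tool_rot: [3.129, 0.279, -0.0]
ft_force: [1.7, 0.4, -0.8]
grip_width: 0.294
```

Run:
```python
from st import *
print(tf(s["position"]))
for n in ["wrist","scene"]:
    t=np.ascontiguousarray(optics.get_image(n)[:,:,::-1]);cv2.imwrite(f"pics/{n}23.png",t)
a=cv2.imread("pics/wrist23.png")[150:340,180:380];b=cv2.imread("pics/scene23.png")[120:230,180:300]
cv2.imwrite("pics/c23.png",np.hstack([cv2.resize(a,(400,400)),cv2.resize(b,(400,400),interpolation=cv2.INTER_CUBIC)]))
```

```text
33.925 pos [ 0.4777 -0.3816  0.0186] yaw 0.1778 tilt [-0.     -0.0001] F [ 1.72  0.35 -0.77] T [-0.054 -0.138 -0.039] g 25.62 qd 0.001 [ 0.97  0.46 -0.41  1.75  0.22  0.98 -0.92]
[-0.0013 -0.0435]
```

View pics/c23.png

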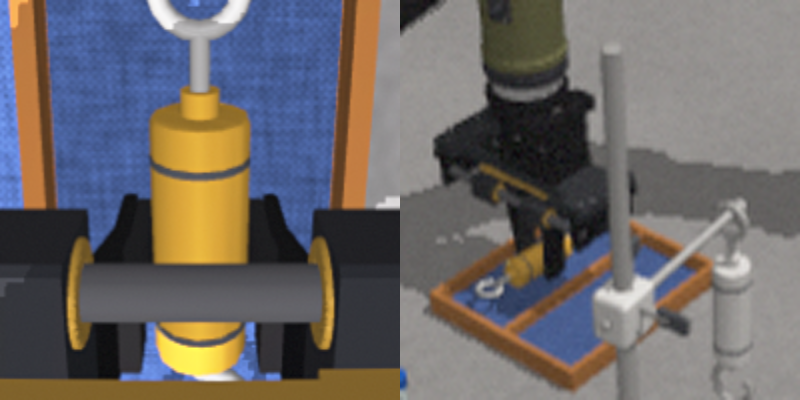

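Brass is at the compartment's middle. Release by partial opening and go up.

Request:
play_rows(
  motion=[
    [0.68,0,0,0,0],
    [0.6,0,0,0,0],
    [0.53,0,0,0,0],
    [0.53,0,0,-1,0],
    [0.5,0,0,-3,0],
    [0.4,0,0,-5,0],
    [0.3,0,0,-5,0],
    [0.2,0,0,-5,0],
    [0,0,0,-5,0],
    [0,0,0,-5,0],
  ],
)

```text
time: 35.28
position: [0.4776, -0.3812, 0.3113]
tool_rot: [3.128, 0.279, 0.001]
ft_force: [0.7, -0.2, 0.2]
grip_width: 0.932
```

Run:
```python
from st import *
for n in ["wrist","scene"]:
    t=np.ascontiguousarray(optics.get_image(n)[:,:,::-1]);cv2.imwrite(f"pics/{n}24.png",t)
```

```text
35.275 pos [ 0.4776 -0.3812  0.3113] yaw 0.1781 tilt [ 0.0008 -0.001 ] F [ 0.73 -0.24  0.2 ] T [ 0.06  -0.029  0.012] g 81.08 qd 0.757 [ 1.    0.24 -0.46  1.41  0.11  1.51 -0.84]
```

View pics/wrist24.png

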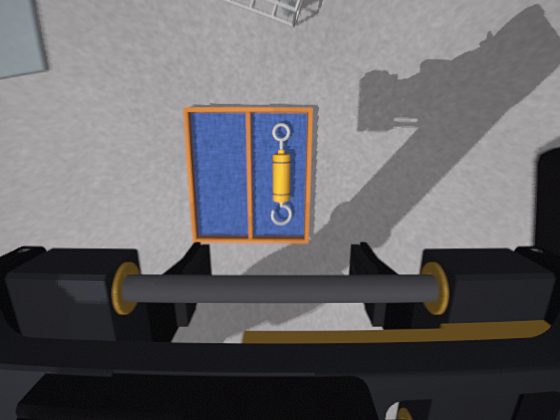

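View pics/scene24.png

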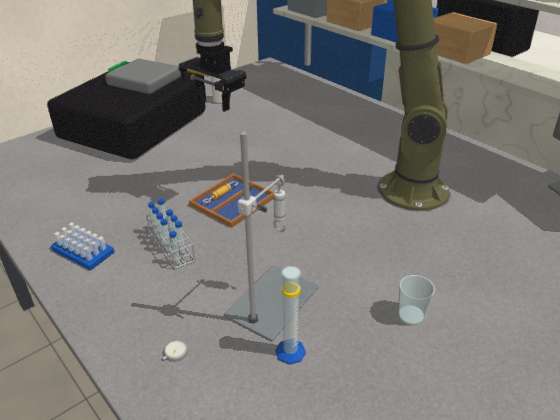

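Request:
play_rows(
  motion=[
    [0,0,0,-4,0],
    [0,0.5,-1,-4,0],
    [0,1.3,-2.4,-3,0],
    [0,2.1,-3.9,0,0],
    [0,2.1,-3.9,0,0],
    [0,2.1,-3.9,0,0],
    [0,2.1,-3.9,0,0],
    [0,2.1,-3.9,0,0],
    [0,2.1,-3.9,0,0],
    [0,2.1,-3.9,0,0],
    [0,2.1,-3.9,0,0],
    [0,1.8,-3.4,0,0],
    [0,1.2,-2.2,0,0],
    [0,0.5,-0.9,0,-0.094],
    [0,0,0,0,0],
    [0,0,0,0,0],
  ],
)

```text
time: 37.38
position: [0.6225, 0.0613, 0.4186]
tool_rot: [3.112, 0.422, -0.0]
ft_force: [0.0, -0.2, 0.0]
grip_width: 0.998
```

```bash
python3 g.py
```

```text
37.375 pos [0.6225 0.0613 0.4186] yaw 0.2694 tilt [-0.0001 -0.0007] F [ 0.01 -0.2   0.02] T [ 0.026  0.002 -0.065] g 86.8 qd 0.007 [ 0.38  0.33 -0.74  1.14  0.22  1.75 -1.59]
to G in tool (cm) [-0.1  -0.21 12.32]
```

Request:
play_rows(
  motion=[
    [0,-0.1,-0.2,2,-0.002],
    [0,0,0,3,0],
    [0,0,0,3,0],
    [0,0,0,2.5,0],
    [0,0,0,1.5,0],
    [0.3,0,0,0.8,0],
    [0.5,0,0,0,0],
    [0.6,0,0,0,0],
    [0.65,0,0,0,0],
    [0.7,0,0,0,0],
  ],
  force=10,
)

```text
time: 38.62
position: [0.6212, 0.0639, 0.291]
tool_rot: [3.112, 0.429, 0.001]
ft_force: [0.2, 0.5, 0.4]
grip_width: 0.512
```

```bash
python3 g.py
python3 - <<'E'
from h import *
t=np.ascontiguousarray(optics.get_image("wrist")[:,:,::-1]);cv2.imwrite("pics/wrist25.png",t)
cv2.imwrite("pics/c25.png",cv2.resize(t[200:340,180:380],(800,560)))
E
```

```text
38.625 pos [0.6212 0.0639 0.291 ] yaw 0.2739 tilt [ 0.0006 -0.    ] F [0.18 0.49 0.42] T [ 0.03  -0.006 -0.023] g 44.58 qd 0.005 [ 0.43  0.32 -0.73  1.4   0.22  1.49 -1.59]
to G in tool (cm) [-0.06  0.09 -0.44]
```

View pics/c25.png

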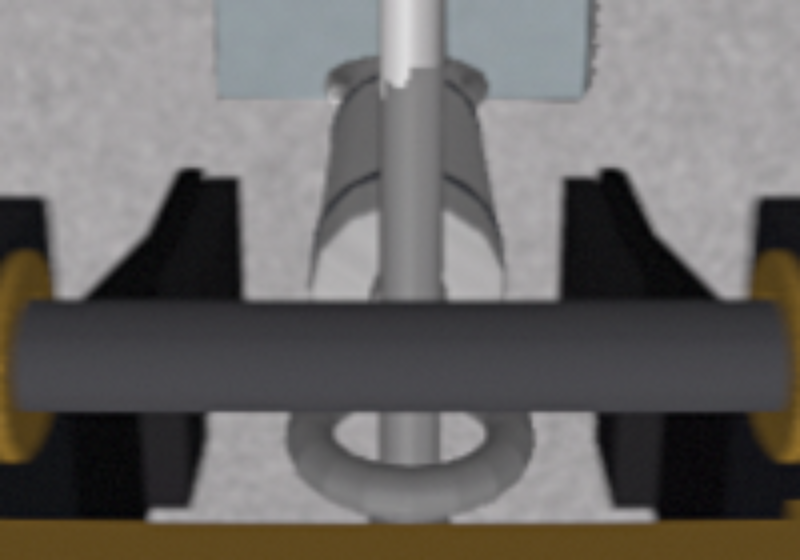

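Request:
play_rows(
  motion=[
    [0.68,-0.05,0.09,0,0],
    [0.72,0,0,0,0],
    [0.8,0,0,0,0],
    [1,0,0,0,0],
    [1,0,0,0,0],
    [1,0,0,0,0],
  ],
  force=35,
)

```text
time: 39.42
position: [0.6208, 0.0627, 0.2906]
tool_rot: [3.112, 0.429, -0.0]
ft_force: [0.2, 0.3, 0.5]
grip_width: 0.286
```

Request:
play_rows(
  motion=[
    [1,0,0,-0.2,0],
    [1,0,0,-0.25,0],
    [1,0,0,0,0],
    [1,-0.3,0,0,0],
    [1,-0.5,0,0,0],
    [1,0,0,0,0],
  ],
)

```text
time: 40.17
position: [0.6127, 0.0604, 0.2952]
tool_rot: [3.112, 0.428, -0.0]
ft_force: [0.5, -0.4, -3.0]
grip_width: 0.285
```

```bash
python3 g.py
```

```text
40.175 pos [0.6127 0.0604 0.2952] yaw 0.2737 tilt [ 0.     -0.0005] F [ 0.46 -0.36 -3.05] T [ 0.027 -0.034 -0.023] g 24.77 qd 0.009 [ 0.44  0.3  -0.74  1.42  0.2   1.5  -1.58]
to G in tool (cm) [ 0.85 -0.02 -0.02]
```

Request:
play_rows(
  motion=[
    [1,-0.4,0,0,0],
    [1,-0.6,0,0,0],
    [1,-1.2,0,0,0],
    [1,-2.3,0,0,0],
    [1,-1.0,1.1,0,0],
    [1,-2,2.2,0,0],
    [1,-2.7,2.95,0,0],
    [1,-2.7,2.95,0,0],
    [1,-2.7,2.95,0,0],
    [1,-2.7,2.95,0,0],
    [1,-2.7,2.95,0,0],
    [1,-2.7,2.95,2,0],
    [1,-2.7,2.95,2.5,0],
    [1,-2.5,2.8,3,0],
    [1,-1.5,1.8,3,0],
    [1,-1,1,2.5,0.048],
    [1,0,0,2,0.048],
    [1,0,0,1,0],
    [1,0,0,0,0],
    [1,0,0,0,0],
  ],
)

```text
time: 42.68
position: [0.3914, -0.3092, 0.1361]
tool_rot: [3.128, 0.28, 0.002]
ft_force: [0.3, -0.5, -3.2]
grip_width: 0.286
```

Run:
```python
from st import *
print(tf(s["position"]))
for n in ["wrist","scene"]:
    t=np.ascontiguousarray(optics.get_image(n)[:,:,::-1]);cv2.imwrite(f"pics/{n}26.png",t)
```

```text
42.675 pos [ 0.3914 -0.3092  0.1361] yaw 0.1786 tilt [ 0.0013 -0.0013] F [ 0.31 -0.46 -3.23] T [-0.002  0.014 -0.026] g 24.91 qd 0.003 [ 0.98  0.09 -0.38  1.93  0.04  1.13 -0.81]
[-0.0735  0.043 ]
```

View pics/scene26.png

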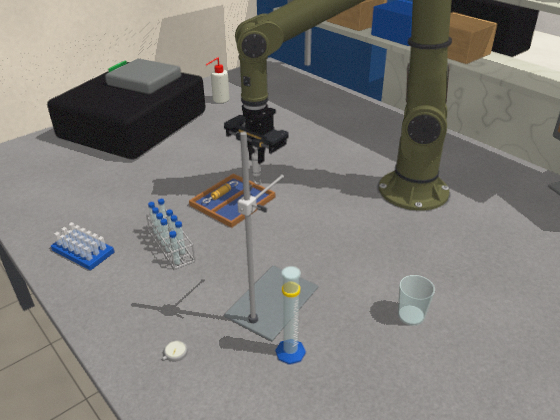

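View pics/wrist26.png

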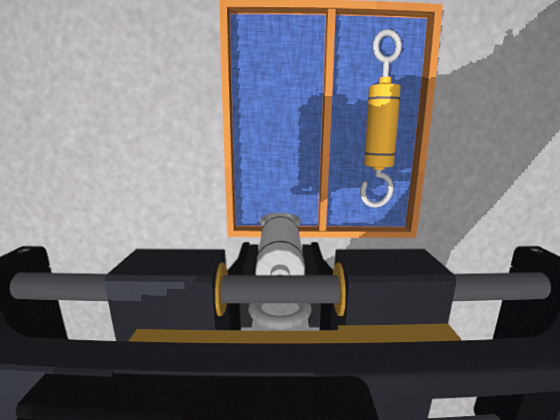

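Request:
play_rows(
  motion=[
    [1,0,0,1,0],
    [1,0,0,1.3,0],
    [1,0,0,0.8,0],
    [1,0,0,0.4,0],
    [1,0,0,0.2,0],
    [1,0,0,0.2,0],
    [1,0,0,0,0],
  ],
  force=12,
)

```text
time: 43.65
position: [0.3921, -0.3093, 0.098]
tool_rot: [3.127, 0.279, 0.004]
ft_force: [-2.1, 2.4, 5.5]
grip_width: 0.295
```

```bash
python3 st.py
```

```text
43.65 pos [ 0.3921 -0.3093  0.098 ] yaw 0.178 tilt [ 0.0024 -0.0017] F [-2.1   2.41  5.54] T [0.522 0.193 0.014] g 25.64 qd 0.002 [ 0.98  0.13 -0.38  1.97  0.06  1.05 -0.82]
```

Request:
play_rows(
  motion=[
    [1,0.3,0,0,0],
    [1,0.6,0,0.05,0],
    [1,0.86,0,0.1,0],
    [1,0.86,0,0.2,0],
    [1,0.85,0,0.26,0],
    [1,0.8,0,0.35,0],
    [1,0.8,0,0.4,0],
    [1,0,0,0,0],
  ],
  force=7,
)

```text
time: 44.65
position: [0.4409, -0.2994, 0.0817]
tool_rot: [-3.128, -0.28, 0.001]
ft_force: [1.3, -0.1, 0.9]
grip_width: 0.299
```

```bash
cat > look2.py <<'E'
import sys
from st import *
k=sys.argv[1]; print(tf(s["position"]))
for n in ["scene","wrist"]:
    t=np.ascontiguousarray(optics.get_image(n)[:,:,::-1]);cv2.imwrite(f"pics/{n}{k}.png",t)
a=cv2.imread(f"pics/scene{k}.png")[110:230,180:300]; b=cv2.imread(f"pics/wrist{k}.png")[140:340,180:380]
cv2.imwrite(f"pics/c{k}.png",np.hstack([cv2.resize(x,(400,400),interpolation=cv2.INTER_CUBIC) for x in (a,b)]))
E
python3 look2.py 27
```

```text
44.65 pos [ 0.4409 -0.2994  0.0817] yaw 0.1789 tilt [-0.0006  0.0007] F [ 1.25 -0.1   0.93] T [ 0.047 -0.348  0.053] g 25.98 qd 0.015 [ 0.91  0.23 -0.41  1.9   0.1   1.04 -0.93]
[-0.023   0.0439]
```

View pics/c27.png

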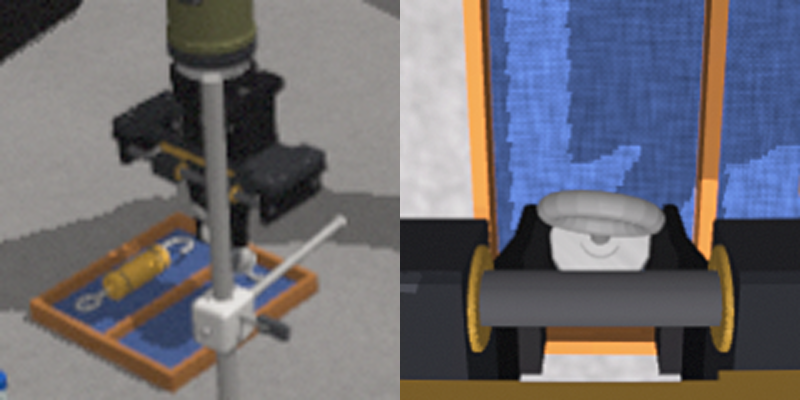

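Request:
play_rows(
  motion=[
    [1,0.73,0,0.46,0],
    [1,0.71,0,0.5,0],
    [1,0.65,0,0.6,0],
    [1,0.61,0,0.66,0],
    [1,0.53,0,0.7,0],
    [1,0.48,0,0.72,0],
    [1,0.4,0,0.75,0],
    [1,0.35,0,0.78,0],
    [1,0,0,0,0],
  ],
)

```text
time: 45.88
position: [0.4848, -0.2918, 0.0303]
tool_rot: [-3.129, -0.279, -0.0]
ft_force: [0.2, -0.2, -3.4]
grip_width: 0.296
```

```bash
python3 look2.py 28
```

```text
45.875 pos [ 0.4848 -0.2918  0.0303] yaw 0.1782 tilt [0.0001 0.0002] F [ 0.2  -0.21 -3.43] T [-0.003 -0.023  0.024] g 25.72 qd 0.015 [ 0.84  0.36 -0.4   1.86  0.17  0.96 -1.03]
[0.0215 0.0435]
```

View pics/c28.png

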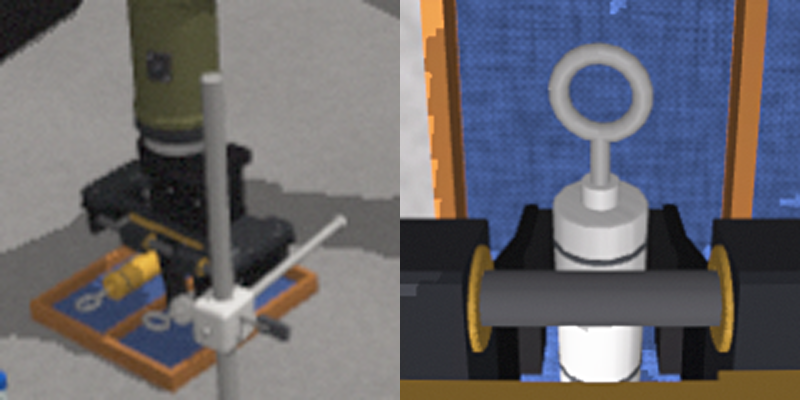

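Request:
play_rows(
  motion=[
    [1,0,0,0.4,0],
    [1,0,0,0.3,0],
    [1,0,0,0.3,0],
    [1,0,0,0.2,0],
    [1,0,0,0,0],
    [1,0,0,0,0],
  ],
)

```text
time: 46.72
position: [0.4851, -0.292, 0.0199]
tool_rot: [3.129, 0.279, 0.001]
ft_force: [-0.1, 1.3, 6.5]
grip_width: 0.288
```

```bash
python3 look2.py 29
```

```text
46.725 pos [ 0.4851 -0.292   0.0199] yaw 0.178 tilt [ 0.0008 -0.0006] F [-0.15  1.32  6.55] T [0.412 0.056 0.013] g 25.09 qd 0.001 [ 0.84  0.37 -0.4   1.87  0.18  0.94 -1.03]
[0.0218 0.0433]
```

View pics/c29.png

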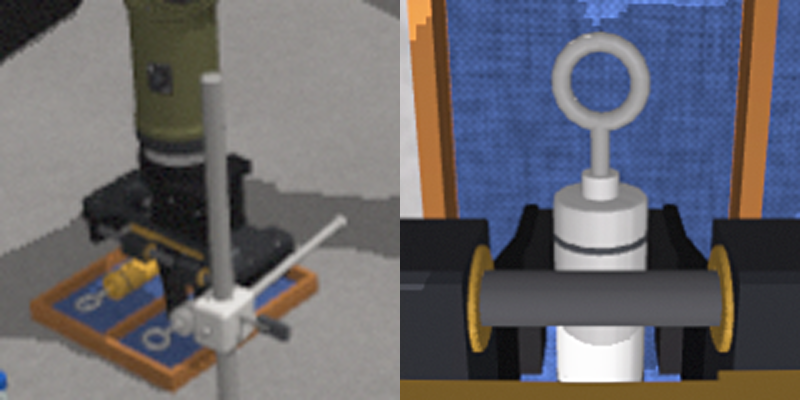

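Resting on the floor (upward push of about 9 N). Release and rise clear.

Request:
play_rows(
  motion=[
    [0.69,0,0,-0.1,0],
    [0.6,0,0,0,0],
    [0.53,0,0,0,0],
    [0.53,0,0,-1,0],
    [0.5,0,0,-3,0],
    [0.4,0,0,-5,0],
    [0.3,0,0,-5,0],
    [0.2,0,0,-5,0],
    [0.1,0,0,-4,0],
    [0,0,0,0,0],
    [0,0,0,0,0],
  ],
)

```text
time: 48.2
position: [0.4841, -0.2918, 0.2496]
tool_rot: [-3.129, -0.279, 0.001]
ft_force: [-0.5, 0.9, -0.2]
grip_width: 0.98
```

Run:
```python
from st import *
for n in ["wrist","scene","top"]:
    t=np.ascontiguousarray(optics.get_image(n)[:,:,::-1]);cv2.imwrite(f"pics/{n}30.png",t)
```

```text
48.2 pos [ 0.4841 -0.2918  0.2496] yaw 0.1778 tilt [-0.0006  0.    ] F [-0.49  0.85 -0.24] T [ 0.004 -0.024  0.016] g 85.24 qd 0.026 [ 0.88  0.16 -0.43  1.63  0.07  1.37 -0.95]
```

View pics/wrist30.png

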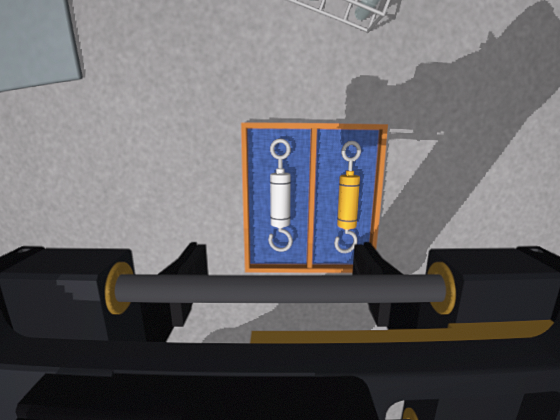

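View pics/scene30.png

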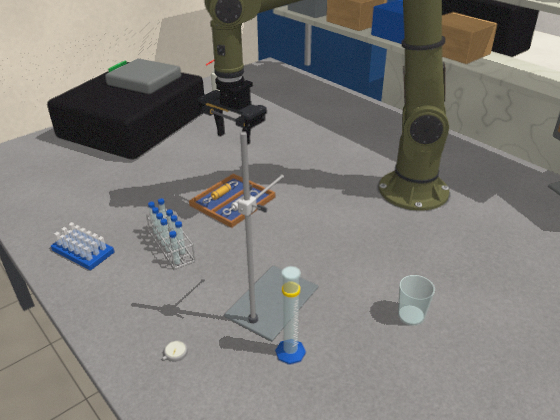

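View pics/top30.png

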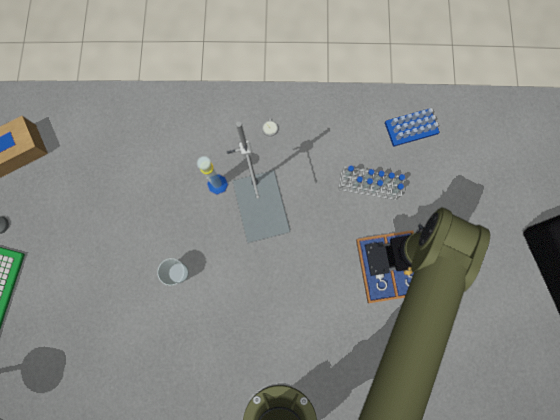

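Both weights lie flat, each in its own compartment. The stand, beaker, cylinder and rack appear at the same pixels as in the first pictures. A last check of the weights' positions, then I hand in.

Run:
```python
from h import *
c=cam("wrist")
for nm,p in [("steel",(280.5,200)),("brass",(349,200))]: print(nm,tf(plane("wrist",p,.019,c)))
a=cv2.imread("pics/top0.png");b=cv2.imread("pics/top30.png"); d=cv2.absdiff(a,b).max(2); 
for nm,(x0,x1,y0,y1) in dict(beaker=(150,210,250,290),cyl=(190,230,150,200),rack=(335,410,160,200),rod=(230,262,118,190)).items(): print(nm,(d[y0:y1,x0:x1]>40).mean().round(4))
from bench import ticket
print(ticket.close_job())
```

```text
steel [0.0011 0.0437]
brass [ 0.0011 -0.0454]
beaker 0.0
cyl 0.0
rack 0.0
rod 0.0
the job is handed in; nothing more can be done
None
```

Both weights lie in the tray, the brass in one compartment and the steel in the other, and the job was handed in at about 48 s of the 67 s allowed. One step departs from your wording: the brass was not unhooked while the steel still hung on the stand.

**How the unhooking was done:** The tool can only point down, so the fingers cannot reach the brass while it hangs under the steel. I did it in this order:
1. I lifted the steel off the arm with the brass still hanging from it.
2. I leaned the brass in the tray against the end wall and slipped its eye out through the hook's throat.
3. I hung the steel back on the stand's arm.
4. With the steel hanging freely, I picked up the brass and laid it in its compartment.
5. I took the steel off the arm again and laid it in the other compartment.

**Last checks:**
- **Weights:** in the tray's frame the steel is centred at (1, 44) mm and the brass at (1, −45) mm. Both look flat and still in the last pictures. I did not measure their heights or tilt angles separately.
- **Other objects:** the before and after top views show no change at the beaker, cylinder, rack or stand upright.
- **Forces:** the largest unplanned contact was about 2 N sideways while the ring passed the throat. One small outward move of the hook cleared it.
- **Disagreement:** during laying, the steel slid about 20 mm along the pads, so the grip ended nearer its middle than planned. It stayed held and rested on the floor before I released it.

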